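# Gauge a leaning bud vase's bore and fit the matching liner

## Robot

A 7-joint arm with a two-finger parallel gripper is mounted at the origin on the work surface. World frame = base frame: x ahead of the robot, y to its left, z up, the work surface at z = 0. Lengths are in m, angles in rad, forces in N, time in s.
With the tool pointing down it reaches from about 0.4 to 0.85 m from the base axis. Payload 4.5 kg.
Tool frame: the origin (TCP) lies on the centre line of the jaws, within the pads' length; the fingertips stand 14 mm ahead of it and the grasp point (between the pads) lies 5 mm behind it (r.tcp_to_tips is the z of the fingertips in the tool frame, in m); z points along the fingers, y is the direction in which the jaws open and shut (so a half turn about z gives the same grasp; the last joint's range is limited). The gripper opens to 88 mm and grips with 3 to 60 N. Pads are 18 mm wide; open, the fingers measure 123 mm over their backs; the gripper's body (75 mm by 187 mm) begins 45 mm behind the grasp point.
Start: joints at [1.271, 0.689, -0.195, 1.565, 0.157, 0.902, -0.215], TCP at [0.205, -0.591, 0.253] pointing down, gripper open.
Joint ranges: [-3.01, 3.01], [-0.46, 2.08], [-1.47, 1.51], [0.13, 2.56], [-1, 4.14], [0.04, 2.09], [-2.66, 2.66]. Speed limits (rad/s): [2.57, 2.57, 3.14, 3.14, 3.14, 3.14, 3.14].

## Interface

Orientations are given as a unit quaternion [x, y, z, w].
In Python, from plant import r, viewer gives the robot as it stands.
- The arm moves only by the shell command python3 -m inch 'ROWS' [FORCE]. ROWS is JSON, a list of rows, each a list of 3 entries, a list of its own where there are three numbers: the closure, from 0 (fully open) to 1 (shut), then the shift along the tool's x, y, z in cm, then the turn about the tool's z in degrees. In form: [[fingers, [x, y, z], yaw], ...]. A call has 1 to 20 rows; each row is the pose to reach, as a shift and turn from the pose commanded when the call began, along the tool's axes at that moment; what a row does not reach only later rows make up. A row lasts 1/10 s, in which the tool goes at most 50 mm and 8.59 degrees, less where a joint would pass 70% of its speed; a pose out of reach is approached as far as the arm can. A call with a gripper value outside its range is refused whole. The fingers move at their own pace and stop on an object; FORCE is the grip in N (left out, the last holds). Time passes only in rows, so rows that repeat a pose let the fingers close. It gives the time, the measured TCP pose, the force and the opening at its end, in the units of the state.
- r.get_state(): the state, without advancing time (a new reading comes with each control period).
- viewer.snapshot(name): name is "side" or "top"; returns the picture (480x640x3 uint8, red, green, blue); there is no depth.
- viewer.camera_params(name): a dict with "intrinsics" (3x3 intrinsics, pixels), "k1" (the pictures are not rectified: a ray, as slopes to the right and down, at radius r is drawn at 1 + k1 r^2 times it, then the intrinsics apply), "world_to_cam" (4x4, takes a point from world to camera coordinates). Camera axes: x right, y up, looking along -z (the intrinsics and any distortion apply to the point x, -y, -z); pixel columns grow to the right and rows downward; lengths in m; the calibration is good to about 2 mm. A picture is of the moment at which its call begins. camera_params takes no time and is no camera call.
- r.finish_job(): hands the job in, once; it reports no verdict.
Trained networks look in the newest picture that a camera, given by its name, has taken for a name from the list of things; names that differ only in an ending like _2 or _b are one class to them, and where a whole thing is asked for, a point or a joint stands for the part that bears it (a point fixed in the world has none). Each returns a list of dicts, best first, with "p" (0 to 1); they miss things now and then, are a little off and sometimes report something else, mostly with a low value. They report only what shows in the picture. A call takes as long as a camera call.
- viewer.outline_of(camera, name): "pixels" (480x640 bool, what is visible of it) and "bbox" ([left, top, width, height] in pixels, round what is visible of it).
The state is a dict: "clock": time; "q": joint angles; "qd": joint speeds; "joint_torque": joint torques, N m; "tool_pos": TCP position; "eef_rot": TCP orientation; "contact_force": force on the tool from outside, world axes, zero at the start; "moment": the same for the moment, N m; "opening": opening from 0.0 (shut) to 1.0 (fully open).
Only numpy, scipy, OpenCV 4.12 (cv2) and the standard library are available. Lean on these libraries where they do the work, as an engineer would, in place of code of your own. Each camera call takes 0.05 s, during which the arm holds its last target.

## Task

Feel down the empty middle bore of the leaning oak bud vase with the depth rod to find how deep it was drilled, and stand the rod back in its blue pot. Then take from the rack the one aluminium liner of that length and slide it fully home in the bore, so that its rim ends flush with the wood. Leave the other two liners in the rack and do not disturb the glue bottle, the varnish jar or the round cutter.

Things in the scene. Friction and masses are not known exactly. Their poses are not given: they have to be found in the camera images.
- vase: Fixed oak bud vase: dark base board 180 x 220 x 16 mm and a brown block, 200 mm wide, 75 mm thick, that leans 35 degrees from upright towards its own -x (to the robot's left, give or take 25 degrees). Three round bores, 62 mm apart in a row along its y, enter its sloping end face square; the outer two are already lined (bright rims), the middle one is bare. Origin: centre of its underside, on a 3 mm cutting mat; z up.
- bore_mouth (a point): Centre of the empty middle bore's mouth, level with the sloping face (75 x 200 mm), 140 mm above the vase's underside. z points out of the bore along its axis, 35 degrees from vertical; y along the row of bores; x lies in the face. The bore is 26 mm wide, with a 2 mm chamfer and a flat blind bottom, 70, 90 or 110 mm deep: which one differs every time and shows only by gauging.
- pot: Fixed round blue stoneware pot that holds the depth rod, 64 mm outside and 54 mm inside diameter, 105 mm high, floor 8 mm thick. Origin: centre of its underside. Its yaw has no visible meaning; at the start the rod leans over the rim on the pot's -x side.
- rod_grip (a point): Centre of the red handle of the loose depth rod (195 mm long, 90 g): a steel rod, 8 mm thick and 130 mm long, with dark rings every 10 mm and a flat tip, then a handle 65 mm long and 18 mm thick. This point is 163 mm from the tip; z runs from the tip to the handle's end. It starts leaning in the pot, about 25 degrees from vertical, handle up.
- rod_tip (a point): Centre of the flat tip of the depth rod's steel end; same axes as rod_grip.
- rack: Fixed pale wooden rack, 260 x 66 x 32 mm, with three 25 mm holes in a row along its x, 85 mm apart, 20 mm deep, in which the liners stand. Origin: centre of its underside.
- liner_short_mid (a point): Centre (half-way up) of the shortest aluminium liner: a loose bright tube with closed foot (take it from outside), 22 mm outside diameter, 70 mm long, 50 g. z runs along it to its open rim. It starts upright in one of the rack's holes, foot 12 mm above the bench; which hole varies. In the bore it has 2 mm to spare all round and slides down by its own weight or a light push.
- liner_medium_mid (a point): Centre (half-way up) of the middle aluminium liner: a loose bright tube with closed foot (take it from outside), 22 mm outside diameter, 90 mm long, 50 g. z runs along it to its open rim. It starts upright in one of the rack's holes, foot 12 mm above the bench; which hole varies. In the bore it has 2 mm to spare all round and slides down by its own weight or a light push.
- liner_long_mid (a point): Centre (half-way up) of the longest aluminium liner: a loose bright tube with closed foot (take it from outside), 22 mm outside diameter, 110 mm long, 50 g. z runs along it to its open rim. It starts upright in one of the rack's holes, foot 12 mm above the bench; which hole varies. In the bore it has 2 mm to spare all round and slides down by its own weight or a light push.
- rod: The depth rod as a whole; origin at its tip, z towards the handle.
- glue: Bystander: loose white glue bottle with orange cap, 44 mm in diameter, 110 mm high. Origin: centre of its underside.
- varnish: Bystander: loose amber varnish jar with black lid, 52 mm in diameter, 65 mm high. Origin: centre of its underside.
- cutter: Bystander: loose thin steel ring cutter, 48 mm in diameter, 40 mm high. Origin: centre of its underside.

How it is judged:
On the way, in this order (a step that is already met when the one before it is completed fails the run):
1. the middle bore has been gauged: the rod's tip is at least 65 mm down in it (z of rod_tip in the frame of bore_mouth below -0.065 m and x of rod_tip in the frame of bore_mouth between -0.014 and 0.014 m and y of rod_tip in the frame of bore_mouth between -0.014 and 0.014 m), for 0.1 s.
2. the rod stands back in its pot, let go (z of rod_tip in the frame of pot below 0.035 m and horizontal distance between rod_tip and pot below 0.03 m and contact force between rod and the fingers below 0.1 N), for 0.2 s.
3. one liner is home in the middle bore, its rim flush with the wood (((z of liner_short_mid in the frame of bore_mouth between -0.039 and -0.031 m and x of liner_short_mid in the frame of bore_mouth between -0.005 and 0.005 m and y of liner_short_mid in the frame of bore_mouth between -0.005 and 0.005 m and angle between the z axis of liner_short_mid and the z axis of bore_mouth, either way round below 0.1 rad and distance of each of liner_medium_mid, liner_long_mid from where it was at the start of the episode below 0.02 m) or (z of liner_medium_mid in the frame of bore_mouth between -0.049 and -0.041 m and x of liner_medium_mid in the frame of bore_mouth between -0.005 and 0.005 m and y of liner_medium_mid in the frame of bore_mouth between -0.005 and 0.005 m and angle between the z axis of liner_medium_mid and the z axis of bore_mouth, either way round below 0.1 rad and distance of each of liner_short_mid, liner_long_mid from where it was at the start of the episode below 0.02 m) or (z of liner_long_mid in the frame of bore_mouth between -0.059 and -0.051 m and x of liner_long_mid in the frame of bore_mouth between -0.005 and 0.005 m and y of liner_long_mid in the frame of bore_mouth between -0.005 and 0.005 m and angle between the z axis of liner_long_mid and the z axis of bore_mouth, either way round below 0.1 rad and distance of each of liner_short_mid, liner_medium_mid from where it was at the start of the episode below 0.02 m))), for 0.2 s.
At the end, for the whole second after the job is handed in: One liner lies in the middle bore along its axis (within 5 mm of it and 0.1 rad) with its rim flush with the sloping face to 4 mm, the other two stand in the rack within 20 mm of where they were, the rod stands in the blue pot with its tip less than 35 mm above the pot's underside; all let go (all of step 2 and ((z of liner_short_mid in the frame of bore_mouth between -0.039 and -0.031 m and x of liner_short_mid in the frame of bore_mouth between -0.005 and 0.005 m and y of liner_short_mid in the frame of bore_mouth between -0.005 and 0.005 m and angle between the z axis of liner_short_mid and the z axis of bore_mouth, either way round below 0.1 rad and distance of each of liner_medium_mid, liner_long_mid from where it was at the start of the episode below 0.02 m) or (z of liner_medium_mid in the frame of bore_mouth between -0.049 and -0.041 m and x of liner_medium_mid in the frame of bore_mouth between -0.005 and 0.005 m and y of liner_medium_mid in the frame of bore_mouth between -0.005 and 0.005 m and angle between the z axis of liner_medium_mid and the z axis of bore_mouth, either way round below 0.1 rad and distance of each of liner_short_mid, liner_long_mid from where it was at the start of the episode below 0.02 m) or (z of liner_long_mid in the frame of bore_mouth between -0.059 and -0.051 m and x of liner_long_mid in the frame of bore_mouth between -0.005 and 0.005 m and y of liner_long_mid in the frame of bore_mouth between -0.005 and 0.005 m and angle between the z axis of liner_long_mid and the z axis of bore_mouth, either way round below 0.1 rad and distance of each of liner_short_mid, liner_medium_mid from where it was at the start of the episode below 0.02 m))); the robot touches nothing.
It fails at once if more than one liner taken from the rack (distance of each of liner_short_mid, liner_medium_mid from where it was at the start of the episode above 0.05 m or distance of each of liner_short_mid, liner_long_mid from where it was at the start of the episode above 0.05 m or distance of each of liner_medium_mid, liner_long_mid from where it was at the start of the episode above 0.05 m).
It fails at once if glue bottle, varnish jar or cutter moved by more than 30 mm (distance of any of glue, varnish, cutter from where it was at the start of the episode above 0.03 m).
It also fails if it takes over 64 s, if anything falls off the work surface, if the arm or the gripper's body presses on something with over 40 N, if the wrist force passes 120 N, or if a joint passes its speed limit or range.

## Working session

There is one attempt and no reset: what is moved stays moved. The work goes in short steps, Python scripts to look and compute and a shell command to move; the robot and the scene stay as the last step left them, time stands still between calls to the robot, and variables do not carry over. Pictures are saved under pics/ and viewed, and the job is handed in when it is done.

```bash
ls -la; mkdir -p pics
python3 - <<'E'
from plant import r, viewer
import cv2,numpy as np
for c in ("side","top"):
    im=viewer.snapshot(c); cv2.imwrite(f"pics/{c}0.png",im[:,:,::-1])
    p=viewer.camera_params(c); print(c,p)
print(r.get_state()); print(r.tcp_to_tips)
E
```

```text
total 12
drwxr-xr-x  3 agent agent 4096 Dec  7 14:27 .
drwxr-xr-x 23 root  root  4096 Dec  7 14:27 ..
drwxr-xr-x  2 agent agent 4096 Dec  7 14:27 pics
side {'intrinsics': array([[500.57625534,   0.        , 322.93493792],
       [  0.        , 500.57625534, 239.61623752],
       [  0.        ,   0.        ,   1.        ]]), 'k1': 0.03207128950323723, 'world_to_cam': array([[-0.73406073, -0.67907641, -0.00317406,  0.4216188 ],
       [ 0.5237987 , -0.56917264,  0.63378027, -0.33027034],
       [-0.43219181,  0.46357064,  0.77350662, -0.86441714],
       [ 0.        ,  0.        ,  0.        ,  1.        ]])}
top {'intrinsics': array([[618.88186092,   0.        , 323.4995444 ],
       [  0.        , 618.88186092, 230.60580947],
       [  0.        ,   0.        ,   1.        ]]), 'k1': 0.05291903818915279, 'world_to_cam': array([[-0.01357873, -0.99984814,  0.01092323,  0.01618249],
       [ 0.99516267, -0.01245048,  0.09744868, -0.53223516],
       [-0.09729788,  0.01219362,  0.99518061, -1.52304443],
       [ 0.        ,  0.        ,  0.        ,  1.        ]])}
{'clock': 0.1, 'q': array([ 1.27077907,  0.68991227, -0.19456133,  1.56624479,  0.15729424,
        0.9024749 , -0.21508341]), 'qd': array([ 0.00157919, -0.00254945, -0.00156787, -0.00377854, -0.00058214,
       -0.00059131, -0.00141526]), 'joint_torque': array([-2.69597302e-03, -5.28505683e+01, -1.27112199e+00, -1.53838205e+01,
       -5.24649164e-02,  1.97133893e-03,  6.01982651e-05]), 'tool_pos': array([ 0.2045884 , -0.58999101,  0.25198239]), 'eef_rot': array([ 9.86092613e-01,  1.66194707e-01, -1.78659953e-04, -8.03802758e-04]), 'contact_force': array([ 0.14738578, -0.3168709 , -0.10422573]), 'moment': array([ 0.00400759,  0.01709317, -0.03763201]), 'opening': 0.9954442029864601}
0.014
```

View pics/side0.png

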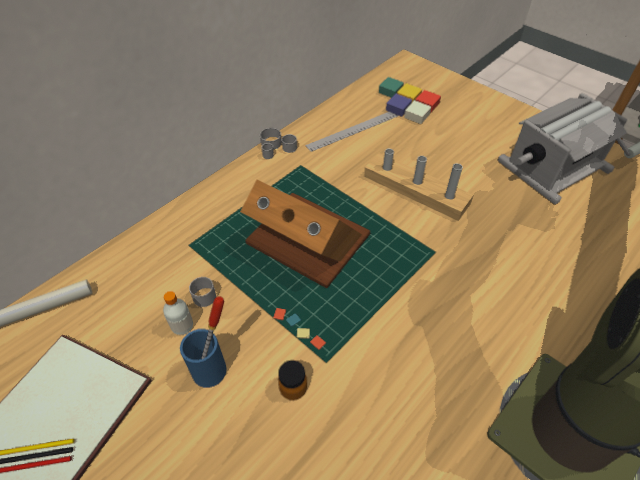

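View pics/top0.png

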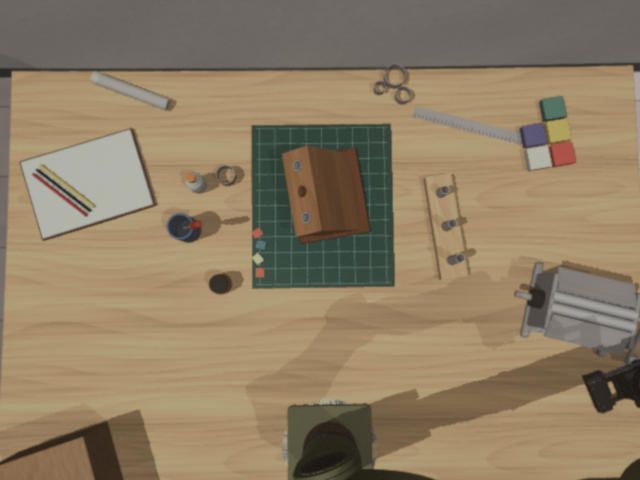

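```bash
cat > h.py <<'E'
import numpy as np, cv2
from plant import r, viewer
P={c:viewer.camera_params(c) for c in("side","top")}
def proj(c,X):
    p=P[c];X=np.atleast_2d(X);Xc=X@p["world_to_cam"][:3,:3].T+p["world_to_cam"][:3,3]
    s=np.c_[Xc[:,0]/-Xc[:,2],-Xc[:,1]/-Xc[:,2]];rr=(s**2).sum(1,keepdims=True)
    s=s*(1+p["k1"]*rr);K=p["intrinsics"]
    return s@K[:2,:2].T+K[:2,2]
def ray(c,uv):
    p=P[c];K=p["intrinsics"]
    d=(np.array(uv,float)-K[:2,2])/K[0,0];s=d.copy()
    for _ in range(20): s=d/(1+p["k1"]*(s@s))
    R=p["world_to_cam"][:3,:3];t=p["world_to_cam"][:3,3]
    v=R.T@np.array([s[0],-s[1],-1]);return -R.T@t,v/np.linalg.norm(v)
def onz(c,uv,z):
    o,v=ray(c,uv);return o+v*(z-o[2])/v[2]
def tri(uvs,uvt):
    A=np.zeros((3,3));b=np.zeros(3);L=[ray("side",uvs),ray("top",uvt)]
    for o,v in L:
        M=np.eye(3)-np.outer(v,v);A+=M;b+=M@o
    X=np.linalg.solve(A,b);return X,[float(np.linalg.norm((np.eye(3)-np.outer(v,v))@(X-o))) for o,v in L]
def snap(c,name):
    im=viewer.snapshot(c);cv2.imwrite(f"pics/{name}.png",im[:,:,::-1]);return im
E
python3 - <<'E'
from h import *
import pickle
D={}
for c in("side","top"):
    im=snap(c,c+"1")
    vis=im[:,:,::-1].copy()
    for n in("vase","pot","rod","rack","liner_short_mid","liner_medium_mid","liner_long_mid","glue","varnish","cutter"):
        o=viewer.outline_of(c,n)
        D[c,n]=[(d["p"],d["pixels"]) for d in o]
        for d in o[:3]:
            ys,xs=np.nonzero(d["pixels"]); print(c,n,round(d["p"],2),d["bbox"],xs.mean().round(1),ys.mean().round(1),len(xs))
        if o: 
            cs,_=cv2.findContours(o[0]["pixels"].astype(np.uint8),0,1); cv2.drawContours(vis,cs,-1,(255,255,0) if 'mid' not in n else (0,0,255),1)
    cv2.imwrite(f"pics/{c}1o.png",vis)
    x0,y0=(180,150) if c=="side" else (160,120)
    cv2.imwrite(f"pics/{c}1z.png",cv2.resize(im[y0:y0+(130 if c=="side" else 130),x0:x0+(200 if c=="side" else 240)][:,:,::-1],None,fx=3.3,fy=3.3,interpolation=2))
pickle.dump(D,open("D.pkl","wb"))
E
```

```text
side vase 0.93 [242.2, 181.3, 129.0, 108.1] 300.9 233.1 7441
side pot 0.7 [365.7, 154.3, 107.5, 64.9] 417.9 186.8 2712
side pot 0.66 [179.1, 329.3, 47.2, 58.4] 202.9 358.4 1861
side rod 0.95 [204.2, 297.1, 19.0, 59.2] 213.7 318.5 385
side rod 0.6 [188.0, 276.7, 30.8, 26.9] 202.4 290.5 499
side rack 0.74 [367.4, 154.0, 106.2, 67.0] 417.8 186.9 2663
side rack 0.17 [240.1, 180.9, 130.4, 109.8] 301.2 233.2 7406
side liner_short_mid 0.72 [381.3, 152.5, 13.3, 17.6] 387.8 159.6 160
side liner_short_mid 0.24 [205.6, 300.6, 16.8, 56.9] 213.1 320.3 465
side liner_medium_mid 0.71 [411.7, 157.0, 17.1, 26.2] 419.6 170.0 267
side liner_long_mid 0.74 [443.5, 163.6, 16.1, 34.2] 453.5 180.9 329
side glue 0.56 [162.5, 292.3, 26.0, 40.5] 176.8 313.4 924
side varnish 0.82 [275.5, 359.4, 32.3, 43.1] 291.8 379.8 1004
side cutter 0.6 [179.1, 328.9, 48.1, 57.1] 202.9 358.7 1783
side cutter 0.58 [187.3, 274.2, 29.7, 32.6] 202.8 291.0 486
top vase 0.71 [280.5, 145.0, 89.5, 100.2] 325.1 193.3 6763
top pot 0.59 [168.1, 210.9, 34.2, 30.3] 182.3 228.2 717
top pot 0.35 [438.8, 217.7, 19.2, 14.3] 448.6 224.3 140
top rod 0.47 [177.0, 219.7, 27.3, 11.1] 192.2 225.2 133
top rack 0.77 [425.0, 176.6, 40.9, 101.7] 444.1 226.5 2700
top liner_short_mid 0.58 [434.0, 187.3, 12.1, 9.6] 442.0 191.3 79
top liner_medium_mid 0.58 [440.0, 217.7, 17.6, 12.5] 448.7 224.0 115
top liner_long_mid 0.66 [447.2, 254.9, 14.0, 8.4] 455.8 258.4 108
top glue 0.76 [184.4, 174.9, 21.7, 13.7] 195.7 182.4 333
top glue 0.28 [210.9, 275.2, 20.3, 19.9] 220.5 282.9 378
top varnish 0.88 [211.3, 274.9, 16.7, 18.5] 219.8 283.3 347
top cutter 0.6 [216.8, 165.4, 19.8, 19.9] 225.8 174.8 116
```

View pics/side1o.png

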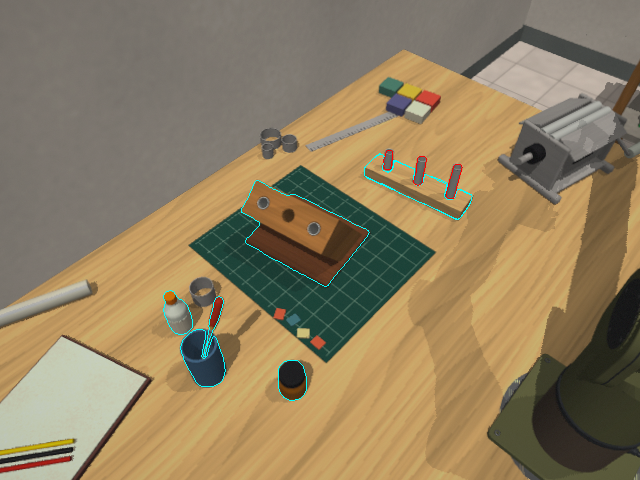

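View pics/side1z.png

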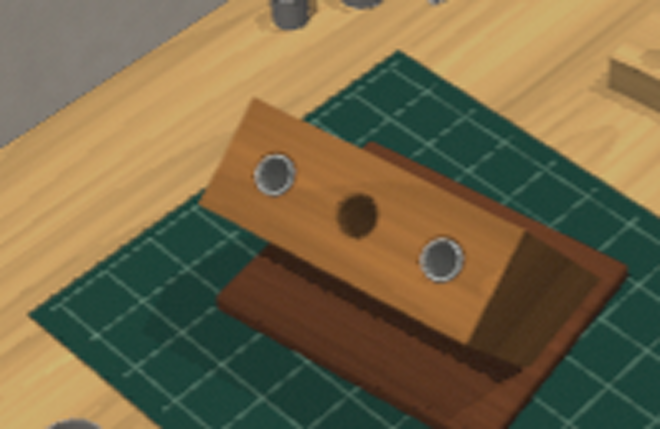

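View pics/top1z.png

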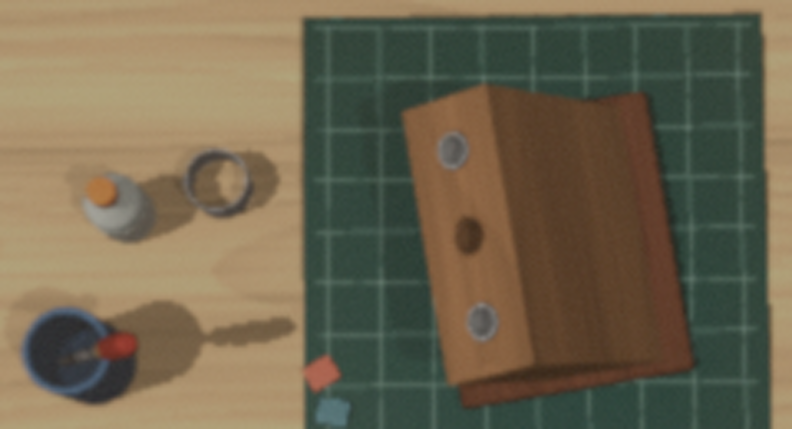

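```bash
cat >> h.py <<'E'
from scipy.optimize import least_squares
def cyl(a,b,ra,rb=None):
    a=np.array(a,float);b=np.array(b,float);rb=ra if rb is None else rb
    d=(b-a)/np.linalg.norm(b-a);u=np.cross(d,[1,0.3,0.2]);u/=np.linalg.norm(u);v=np.cross(d,u)
    t=np.linspace(0,2*np.pi,40,endpoint=False);k=np.outer(np.cos(t),u)+np.outer(np.sin(t),v)
    return np.r_[a+ra*k,b+rb*k]
def hullc(c,X):
    h=cv2.convexHull(proj(c,X).astype(np.float32)).reshape(-1,2)
    m=cv2.moments(h);return np.array([m["m10"]/m["m00"],m["m01"]/m["m00"]]),m["m00"],h
def mc(m):
    ys,xs=np.nonzero(m);return np.array([xs.mean(),ys.mean()])
E
python3 - <<'E'
from h import *
import pickle
D=pickle.load(open("D.pkl","rb"))
s=[np.array(p)/3.3+[180-.35,150-.35] for p in((274,174),(357,215),(441,260))]
t=[np.array(p)/3.3+[160-.35,120-.35] for p in((452,150),(468,235),(482,321))]
T=[]
for a,b in zip(s,t):
    X,e=tri(a,b);T.append(X);print("bore",X.round(4),np.round(e,4),onz("side",a,.143).round(4),onz("top",b,.143).round(4))
d=T[0]-T[2];print("row",np.linalg.norm(d),"yaw of y-axis deg",np.degrees(np.arctan2(-d[0],d[1])))
for n,L in(("short",.07),("medium",.09),("long",.11)):
    def f(q,cs=("side","top")):
        return np.concatenate([hullc(c,cyl([q[0],q[1],.032],[q[0],q[1],.012+L],.011))[0]-mc(D[c,f"liner_{n}_mid"][0][1]) for c in cs])
    z=.022+L/2
    x0=onz("side",mc(D["side",f"liner_{n}_mid"][0][1]),z)[:2]
    o=least_squares(f,x0);o1=least_squares(f,x0,args=(("side",),));o2=least_squares(f,x0,args=(("top",),))
    print(n,o.x.round(4),o.fun.round(2),o1.x.round(4),o2.x.round(4),[int(hullc(c,cyl([*o.x,.032],[*o.x,.012+L],.011))[1]) for c in("side","top")])
# pot
for c,i in(("side",1),("top",0)):
    m=D[c,"pot"][i][1]
    o=least_squares(lambda q:hullc(c,cyl([*q,0],[*q,.105],.032))[0]-mc(m),onz(c,mc(m),.05)[:2]);print("pot",c,o.x.round(4),hullc(c,cyl([*o.x,0],[*o.x,.105],.032))[1],m.sum())
E
```

```text
bore [0.6743 0.0709 0.146 ] [0.0005 0.0005] [0.6763 0.0688 0.143 ] [0.6753 0.0713 0.143 ]
bore [0.6135 0.0601 0.1456] [0.0007 0.0007] [0.6147 0.0582 0.143 ] [0.6145 0.0606 0.143 ]
bore [0.5527 0.0511 0.1444] [0.0006 0.0006] [0.5531 0.0499 0.143 ] [0.5533 0.0515 0.143 ]
row 0.12327249445892365 yaw of y-axis deg -80.74549304943444
short [ 0.6229 -0.2843] [-0.25  0.27  0.25 -0.02] [ 0.623  -0.2855] [ 0.6228 -0.2837] [185, 108]
medium [ 0.5397 -0.2961] [-0.66 -0.02  0.32  0.36] [ 0.5385 -0.2971] [ 0.5406 -0.2954] [259, 125]
long [ 0.4552 -0.3078] [-0.46  0.07  0.3   0.29] [ 0.4546 -0.3087] [ 0.4559 -0.3071] [345, 144]
pot side [0.5398 0.35  ] 2033.160203651525 1861
pot top [0.5393 0.3532] 807.9053371543996 717
```

Run:
```python
from h import *
im={c:cv2.imread(f"pics/{c}1.png") for c in("side","top")}
M={}
for c,(x0,y0,x1,y1) in(("side",(195,290,230,335)),("top",(170,205,215,240))):
    h=im[c].astype(int);m=(h[:,:,2]>h[:,:,1]*1.9)&(h[:,:,2]>80);k=np.zeros_like(m);k[y0:y1,x0:x1]=m[y0:y1,x0:x1];M[c]=k
    ys,xs=np.nonzero(k);print(c,len(xs),xs.min(),xs.max(),ys.min(),ys.max())
def st(h):
    mm=cv2.moments(h);a=mm["m00"];return np.array([mm["m10"]/a,mm["m01"]/a,*(np.array([mm["mu20"],mm["mu11"],mm["mu02"]])/a/8)])
def obs(m):
    ys,xs=np.nonzero(m);x=xs-xs.mean();y=ys-ys.mean();return np.array([xs.mean(),ys.mean(),(x*x).mean()/8,(x*y).mean()/8,(y*y).mean()/8])
def ends(q):
    p=q[:3];a=np.array([np.sin(q[3])*np.cos(q[4]),np.sin(q[3])*np.sin(q[4]),np.cos(q[3])]);return p,a
def f(q):
    p,a=ends(q);return np.concatenate([st(cv2.convexHull(proj(c,cyl(p-a*.0325,p+a*.0325,.009)).astype(np.float32)))-obs(M[c]) for c in M])
X,e=tri(obs(M["side"])[:2],obs(M["top"])[:2]);print(X,e)
o=least_squares(f,[*X,.45,-1.6]);p,a=ends(o.x)
print(p.round(4),a.round(3),np.degrees(o.x[3:]),o.fun.round(2),"tip",(p-.163*a).round(4))
# pot rim check
cs=np.array((68,350))/3.3+[160-.35,120-.35];print(onz("top",cs,.105))
v=im["top"].copy()
for c in im:
    v=im[c].copy()
    for q in([.5396,.3516],):
        t=np.linspace(0,6.28,60)
        for z in(0,.105):
            for uv in proj(c,np.c_[q[0]+.032*np.cos(t),q[1]+.032*np.sin(t),0*t+z]): v[int(round(uv[1])),int(round(uv[0]))]=(0,255,255)
    for k in np.linspace(-.163,.0325,60):
        uv=proj(c,p+k*a)[0];v[int(round(uv[1])),int(round(uv[0]))]=(0,255,0)
    x0,y0=(160,260) if c=="side" else(150,190)
    cv2.imwrite(f"pics/{c}2p.png",cv2.resize(v[y0:y0+140,x0:x0+100],None,fx=4,fy=4,interpolation=0))
a=cv2.imread("pics/side2p.png");b=cv2.imread("pics/top2p.png");cv2.imwrite("pics/both2p.png",np.hstack([a,b]))
```

```text
side 286 209 223 297 326
top 66 190 200 221 228
[0.53684433 0.30180288 0.16148229] [0.0002509149036326942, 0.00025091490363249324]
[0.5368 0.3022 0.1614] [-0.013 -0.435  0.9  ] [ 25.78310065 -91.67324714] [-0.24 -0.11  0.55 -1.1   4.33  0.08  0.05  0.97 -0.33  0.28] tip [0.5388 0.3731 0.0146]
[0.54052819 0.34860705 0.105     ]
```

View pics/both2p.png

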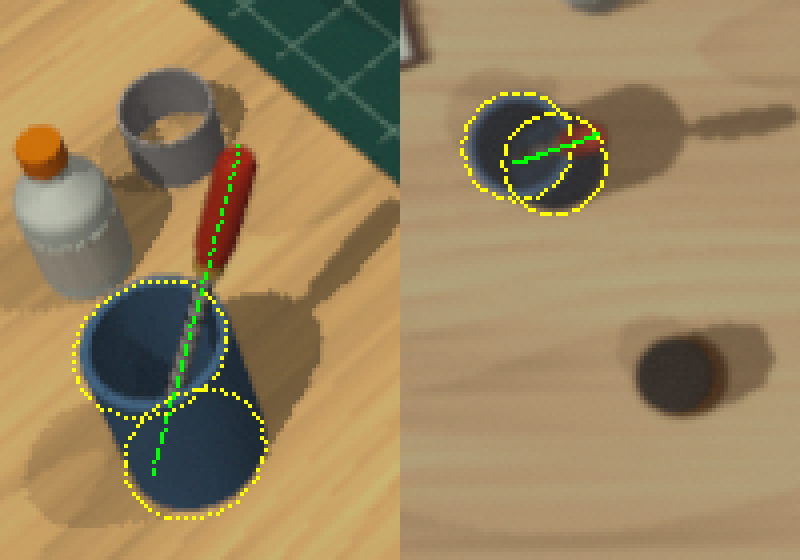

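```bash
cat >> h.py <<'E'
from scipy.spatial.transform import Rotation as Rn
def plan(target,phi=None,cmd=None):
    """cm shift in tool axes and yaw deg from present (or given) pose"""
    s=r.get_state();R=Rn.from_quat(s["eef_rot"]).as_matrix();p=s["tool_pos"]
    d=R.T@(np.array(target)-p)*100
    h=np.degrees(np.arctan2(R[1,0],R[0,0]))
    y=None if phi is None else ((h-phi+180)%360-180)
    print("shift cm",d.round(2),"yaw",y,"| heading",h.round(1),"tilt z",R[:,2].round(3),"pos",p.round(4))
    return d,y
def show():
    s=r.get_state();print("t",s["clock"],"q",s["q"].round(2),"F",s["contact_force"].round(2),"M",s["moment"].round(2),"open",round(s["opening"],3));plan(s["tool_pos"])
E
python3 - <<'E'
from h import *
plan([.205,-.59,.31]); plan([.537,.302,.31],-91); plan([.537,.302,.31],89)
import pickle
D=pickle.load(open("D.pkl","rb"))
for n,z in(("glue",.055),("varnish",.03)): print(n,onz("top",mc(D["top",n][0][1]),z),onz("side",mc(D["side",n][0][1]),z))
E
```

```text
shift cm [ 0.04 -0.04 -5.73] yaw None | heading 19.1 tilt z [ 0. -0. -1.] pos [ 0.2048 -0.5905  0.2527]
shift cm [ 60.63 -73.44  -5.73] yaw 110.12754629182922 | heading 19.1 tilt z [ 0. -0. -1.] pos [ 0.2048 -0.5905  0.2527]
shift cm [ 60.63 -73.44  -5.73] yaw -69.8724537081708 | heading 19.1 tilt z [ 0. -0. -1.] pos [ 0.2048 -0.5905  0.2527]
glue [0.652764   0.32258395 0.055     ] [0.65054183 0.32535511 0.055     ]
varnish [0.40450133 0.26676964 0.03      ] [0.40510158 0.26459009 0.03      ]
```

```bash
python3 -m inch '[[0,[0,0,-5.7],0],[0,[5,-3,-5.7],0],[0,[10,-6,-5.7],0],[0,[15,-10,-5.7],0],[0,[19,-14,-5.7],0],[0,[23,-18,-5.7],0],[0,[27,-22,-5.7],0],[0,[30,-26,-5.7],0],[0,[33,-30,-5.7],0],[0,[36,-34,-5.7],0],[0,[39,-38,-5.7],0],[0,[41,-42,-5.7],0],[0,[43,-46,-5.7],0],[0,[45,-50,-5.7],0],[0,[47,-54,-5.7],0],[0,[50,-58,-5.7],0],[0,[53,-62,-5.7],0],[0,[55,-65,-5.7],0],[0,[57,-69,-5.7],0],[0,[60.6,-73.4,-5.7],0]]' 10; python3 -c "
from h import *
show()"
```

```text
clock: 3.2
tool_pos: [0.5313, 0.2895, 0.3099]
eef_rot: [0.986, 0.167, -0.0, -0.0]
contact_force: [1.0, -0.2, 0.1]
opening: 1.002
t 3.2 q [-0.44  0.6  -0.24  1.55  0.16  1.   -1.96] F [ 1.02 -0.16  0.06] M [-0.03 -0.06 -0.03] open 1.002
shift cm [0. 0. 0.] yaw None | heading 19.2 tilt z [-0.  0. -1.] pos [0.5313 0.2895 0.3099]
```

```bash
python3 -m inch '[[0,[0.9,-1,0],-8.5],[0,[0.9,-1,0],-17],[0,[0.9,-1,0],-25.5],[0,[0.9,-1,0],-34],[0,[0.9,-1,0],-42.5],[0,[0.9,-1,0],-51],[0,[0.9,-1,0],-59.5],[0,[0.9,-1,0],-68],[0,[0.9,-1,0],-76.5],[0,[0.9,-1,0],-85],[0,[0.9,-1,0],-93.5],[0,[0.9,-1,0],-102],[0,[0.9,-1,0],-110.5],[0,[0.9,-1,0],-119],[0,[0.9,-1,0],-127.5],[0,[0.9,-1,0],-136],[0,[0.9,-1,0],-144.5],[0,[0.9,-1,0],-153],[0,[0.9,-1,0],-161.5],[0,[0.9,-1,0],-170]]' 10; python3 -c "
from h import *
show();plan([.537,.302,.156],-91)"
```

```text
clock: 5.2
tool_pos: [0.5373, 0.299, 0.3096]
eef_rot: [-0.082, 0.997, -0.0, 0.0]
contact_force: [-0.1, -0.0, -1.1]
opening: 1.002
t 5.2 q [-0.07  0.78 -1.03  1.5   0.69  1.25  0.55] F [-0.1  -0.01 -1.06] M [ 0.1  -0.15 -0.01] open 1.002
shift cm [0. 0. 0.] yaw None | heading -170.6 tilt z [ 0. -0. -1.] pos [0.5373 0.299  0.3096]
shift cm [-1.000e-02  3.000e-01  1.536e+01] yaw -79.55522113012051 | heading -170.6 tilt z [ 0. -0. -1.] pos [0.5373 0.299  0.3096]
```

```bash
python3 -m inch '[[0,[0,0.3,0],-8],[0,[0,0.3,0],-16],[0,[0,0.3,0],-24],[0,[0,0.3,0],-32],[0,[0,0.3,0],-40],[0,[0,0.3,0],-48],[0,[0,0.3,0],-56],[0,[0,0.3,2],-64],[0,[0,0.3,4],-72],[0,[0,0.3,6],-79.5]]' 10; python3 -c "
from h import *
show();plan([.537,.302,.156],-91)
for c in('side','top'): snap(c,c+'3')
a=cv2.imread('pics/side3.png')[220:420,100:360];b=cv2.imread('pics/top3.png')[130:330,80:340];cv2.imwrite('pics/b3.png',cv2.resize(np.hstack([a,b]),None,fx=1.5,fy=1.5))"
```

```text
clock: 6.2
tool_pos: [0.537, 0.302, 0.2489]
eef_rot: [-0.7, 0.714, -0.0, 0.0]
contact_force: [0.0, -0.8, -0.4]
opening: 1.001
t 6.2 q [ 0.01  0.98 -1.3   1.57  0.97  1.35  1.71] F [ 0.04 -0.81 -0.38] M [ 0.08 -0.06  0.05] open 1.001
shift cm [0. 0. 0.] yaw None | heading -91.1 tilt z [ 0.001 -0.    -1.   ] pos [0.537  0.302  0.2489]
shift cm [-0.01  0.01  9.29] yaw -0.10916055334919861 | heading -91.1 tilt z [ 0.001 -0.    -1.   ] pos [0.537  0.302  0.2489]
```

View pics/b3.png

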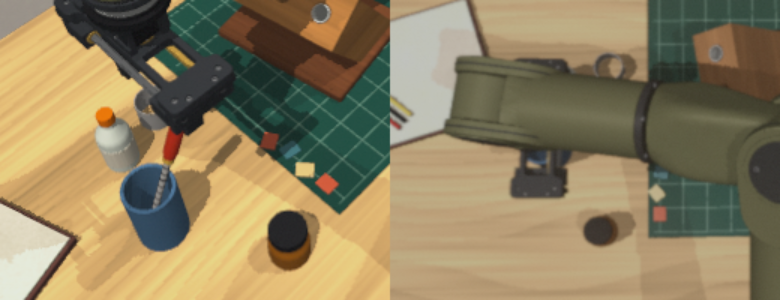

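View pics/side3.png

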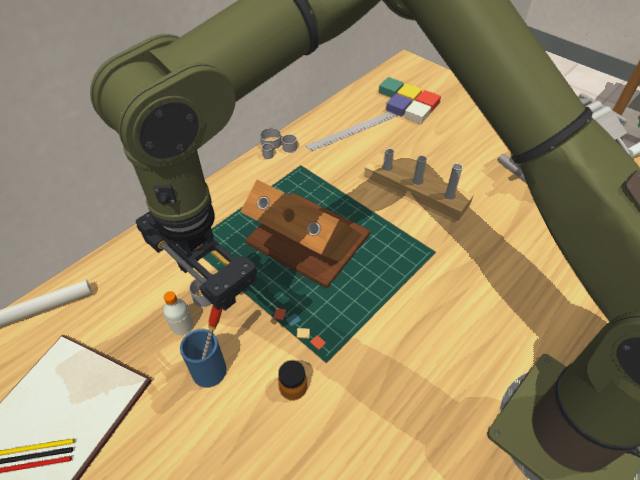

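View pics/top3.png

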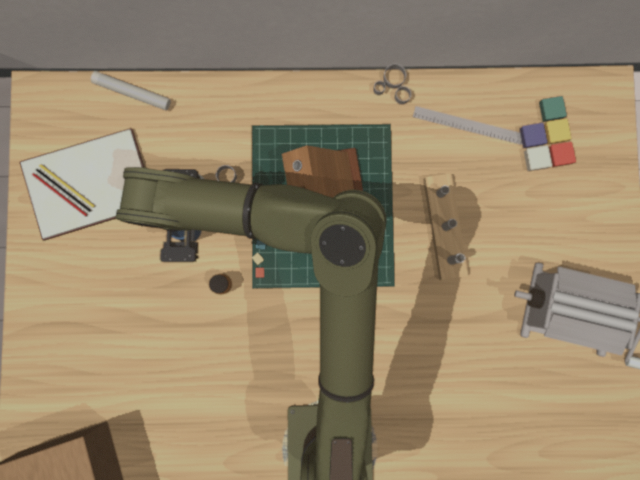

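```bash
python3 -m inch '[[0,[0,0,3],0],[0,[0,0,6],0],[0,[0,0,8],0],[0,[0,0,9.2],0],[0,[0,0,9.2],0],[1,[0,0,9.2],0],[1,[0,0,9.2],0],[1,[0,0,9.2],0],[1,[0,0,9.2],0],[1,[0,0,9.2],0],[1,[0,0,9.2],0],[1,[0,0,9.2],0],[1,[0,0,9.2],0]]' 15; python3 -c "
from h import *
show()"
```

```text
clock: 7.6
tool_pos: [0.5367, 0.3023, 0.1576]
eef_rot: [-0.699, 0.716, -0.0, -0.0]
contact_force: [-0.0, -0.3, -0.2]
opening: 0.294
t 7.6 q [-0.01  1.09 -1.23  1.65  1.09  1.23  1.62] F [-0.03 -0.25 -0.19] M [ 0.16 -0.09  0.  ] open 0.294
shift cm [0. 0. 0.] yaw None | heading -91.4 tilt z [-0. -0. -1.] pos [0.5367 0.3023 0.1576]
```

```bash
python3 -m inch '[[1,[0,0,0],0],[1,[0,0,0],0],[1,[0,0,0],0],[1,[0,0,0],0]]' 15; python3 -c "
from h import *
show()"
```

```text
clock: 8.0
tool_pos: [0.5366, 0.3023, 0.1576]
eef_rot: [-0.699, 0.715, 0.0, -0.0]
contact_force: [-0.4, 0.2, -0.6]
opening: 0.195
t 8.0 q [-0.01  1.09 -1.23  1.65  1.09  1.23  1.62] F [-0.44  0.18 -0.57] M [ 0.13 -0.04  0.04] open 0.195
shift cm [0. 0. 0.] yaw None | heading -91.4 tilt z [-0. -0. -1.] pos [0.5366 0.3023 0.1576]
```

```bash
python3 -m inch '[[1,[0,0,-2],0],[1,[0,0,-6],0],[1,[0,0,-10],0],[1,[0,0,-14],0],[1,[0,0,-18],0],[1,[0,0,-19],8],[1,[0,0,-19],16],[1,[0,0,-19],24],[1,[0,0,-19],32],[1,[0,0,-19],40],[1,[0,0,-19],48],[1,[0,0,-19],56],[1,[0,0,-19],64],[1,[0,0,-19],72],[1,[0,0,-19],80],[1,[0,0,-19],88],[1,[0,0,-19],96],[1,[0,0,-19],104],[1,[0,0,-19],112],[1,[0,0,-19],120]]' 15; python3 -c "
from h import *
show();plan([.5,.3,.345],99.3)"
```

```text
clock: 10.0
tool_pos: [0.5359, 0.303, 0.3492]
eef_rot: [0.272, 0.962, 0.001, -0.0]
contact_force: [0.0, 0.5, -1.0]
opening: 0.199
t 10.0 q [-0.14  0.69 -0.86  1.44  0.53  1.25 -0.04] F [ 0.03  0.5  -0.98] M [ 0.1  -0.14 -0.01] open 0.199
shift cm [0. 0. 0.] yaw None | heading 148.4 tilt z [ 0.     0.002 -1.   ] pos [0.5359 0.303  0.3492]
shift cm [ 2.9  -2.14  0.42] yaw 49.08113755162964 | heading 148.4 tilt z [ 0.     0.002 -1.   ] pos [0.5359 0.303  0.3492]
```

```bash
python3 -c "
from h import *
plan([.5987,.1552,.345],99.3)"
```

```text
shift cm [-13.1   -9.29   0.4 ] yaw 49.08113755162964 | heading 148.4 tilt z [ 0.     0.002 -1.   ] pos [0.5359 0.303  0.3492]
```

```bash
python3 -m inch '[[1,[-3,-2,0.4],8],[1,[-6,-4,0.4],16],[1,[-9,-6,0.4],24],[1,[-12,-8,0.4],32],[1,[-13.1,-9.3,0.4],40],[1,[-13.1,-9.3,0.4],49],[1,[-13.1,-9.3,0.4],49.1],[1,[-13.1,-9.3,0.4],49.1]]' 15; python3 -c "
from h import *
show();plan([.5987,.1552,.345],99.3)
for c in('side','top'): snap(c,c+'4')
a=cv2.imread('pics/side4.png')[100:300,180:440];b=cv2.imread('pics/top4.png')[110:310,200:460];cv2.imwrite('pics/b4.png',cv2.resize(np.hstack([a,b]),None,fx=1.5,fy=1.5))"
```

```text
clock: 10.8
tool_pos: [0.5995, 0.156, 0.3448]
eef_rot: [0.644, 0.765, 0.001, -0.0]
contact_force: [0.2, -0.1, -0.9]
opening: 0.195
t 10.8 q [ 0.02  0.65 -0.64  1.44  0.4   1.18 -0.51] F [ 0.24 -0.11 -0.91] M [-0.   -0.1  -0.04] open 0.195
shift cm [0. 0. 0.] yaw None | heading 99.8 tilt z [ 0.001  0.001 -1.   ] pos [0.5995 0.156  0.3448]
shift cm [-0.06 -0.1  -0.02] yaw 0.5188602605648498 | heading 99.8 tilt z [ 0.001  0.001 -1.   ] pos [0.5995 0.156  0.3448]
```

View pics/b4.png

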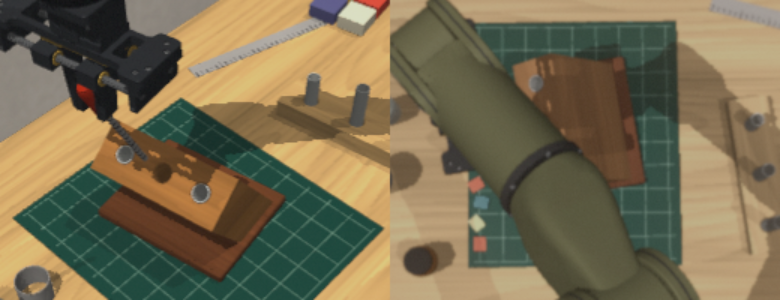

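```bash
cat >> h.py <<'E'
def rodpts(th,L=.163,psi=None):
    s=r.get_state();R=Rn.from_quat(s["eef_rot"]).as_matrix();g=s["tool_pos"]-.005*R[:,2]
    th=np.radians(th);a=np.sin(th)*R[:,0]-np.cos(th)*R[:,2]
    return g,g-L*a,a
E
python3 -c "
from h import *
m=np.array([.6143,.0597,.143])
for th in(15,20,23,26,29):
    g,t,a=rodpts(th);print(th,t.round(4),proj('side',t)[0].round(1),proj('side',g)[0].round(1),proj('side',g-.098*a)[0].round(1))
v=cv2.imread('pics/side4.png')[160:230,240:300];cv2.imwrite('pics/z4.png',cv2.resize(v,None,fx=10,fy=8,interpolation=2))"
```

```text
15 [0.6068 0.1144 0.1918] [267.6 215.8] [242.4 164.9] [258.6 197.5]
20 [0.6091 0.1011 0.196 ] [271.8 209.7] [242.4 164.9] [261.3 193.7]
23 [0.6105 0.0933 0.1992] [274.3 205.9] [242.4 164.9] [262.9 191.3]
26 [0.6118 0.0856 0.2027] [276.6 202. ] [242.4 164.9] [264.4 188.8]
29 [0.6131 0.0781 0.2066] [278.9 198.1] [242.4 164.9] [265.9 186.3]
```

View pics/z4.png

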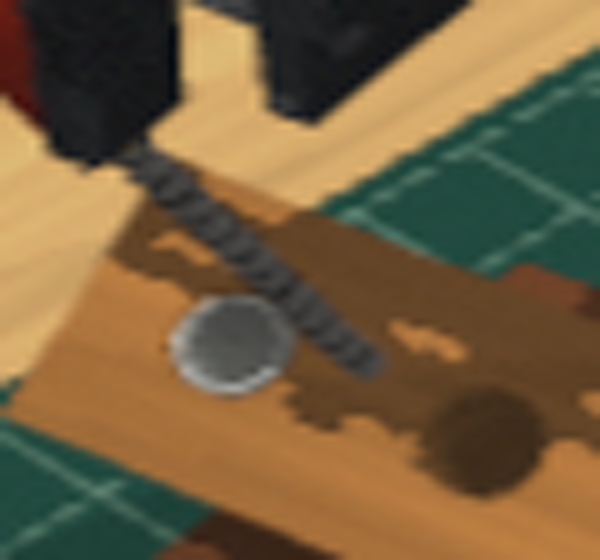

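```bash
python3 -c "
from h import *
m=np.array([.6143,.0597,.143]);a0=np.array([-.0923,.566,.819])
print(proj('side',m))
g,t,a=rodpts(25,.170);print(t,proj('side',t))
s=r.get_state()['tool_pos']
for k in(.045,.015): plan(s+m+k*a0-t,99.3)"
```

```text
[[287.43407098 215.30410681]]
[0.61188162 0.08521843 0.19512356] [[277.02628898 204.71917383]]
shift cm [ 0.02 -0.17  1.53] yaw 0.4799678179128648 | heading 99.8 tilt z [ 0.     0.001 -1.   ] pos [0.5996 0.1559 0.3443]
shift cm [-1.7  -0.19  3.98] yaw 0.4799678179128648 | heading 99.8 tilt z [ 0.     0.001 -1.   ] pos [0.5996 0.1559 0.3443]
```

```bash
python3 -m inch '[[1,[0,-0.2,1.5],0.5],[1,[-0.9,-0.2,2.8],0.5],[1,[-1.7,-0.2,4],0.5],[1,[-1.7,-0.2,4],0.5]]' 15; python3 -c "
from h import *
show()
m=np.array([.6143,.0597,.143])
g,t,a=rodpts(25,.170);print(t,t-m,proj('side',t))
snap('side','side5')
v=cv2.imread('pics/side5.png')[160:230,240:300];cv2.imwrite('pics/z5.png',cv2.resize(v,None,fx=10,fy=8,interpolation=2))"
```

```text
clock: 11.3
tool_pos: [0.6005, 0.1345, 0.3013]
eef_rot: [0.65, 0.76, -0.002, -0.0]
contact_force: [0.2, -0.1, -1.3]
opening: 0.199
t 11.3 q [ 0.04  0.68 -0.62  1.52  0.43  1.09 -0.52] F [ 0.23 -0.14 -1.28] M [-0.07 -0.04 -0.02] open 0.199
shift cm [0. 0. 0.] yaw None | heading 98.9 tilt z [-0.004 -0.003 -1.   ] pos [0.6005 0.1345 0.3013]
[0.61106013 0.06304586 0.15239864] [-0.00323987  0.00334586  0.00939864] [[287.10283503 213.84896912]]
```

View pics/z5.png

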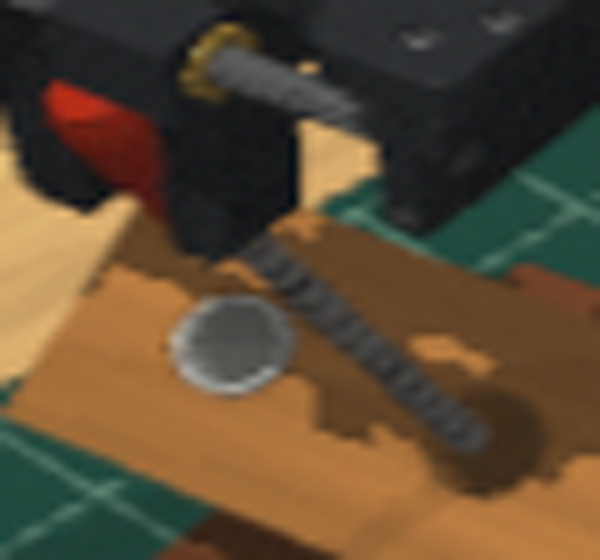

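```bash
python3 -m inch '[[1,[-0.55,0.2,0.85],0],[1,[-1.15,0.25,1.7],0],[1,[-1.65,0.25,2.5],0],[1,[-2.1,0.25,3.4],0],[1,[-2.6,0.25,4.3],0],[1,[-2.6,0.25,4.3],0]]' 12; python3 -c "
from h import *
show()
m=np.array([.6143,.0597,.143]);a0=np.array([-.0923,.566,.819])
g,t,a=rodpts(25,.170);print(t-m,(t-m)@a0)
snap('side','side6')
v=cv2.imread('pics/side6.png')[150:230,230:310];cv2.imwrite('pics/z6.png',cv2.resize(v,None,fx=7,fy=7,interpolation=2))"
```

```text
clock: 11.95
tool_pos: [0.6069, 0.1106, 0.2589]
eef_rot: [0.65, 0.76, -0.002, -0.0]
contact_force: [-0.3, -0.6, -1.2]
opening: 0.2
t 11.95 q [ 0.07  0.73 -0.61  1.57  0.47  1.   -0.52] F [-0.29 -0.58 -1.23] M [ 0.   -0.07 -0.02] open 0.2
shift cm [0. 0. 0.] yaw None | heading 99.0 tilt z [-0.003 -0.002 -1.   ] pos [0.6069 0.1106 0.2589]
[ 0.00335031 -0.02035085 -0.03302326] -0.03887386495267359
```

View pics/z6.png

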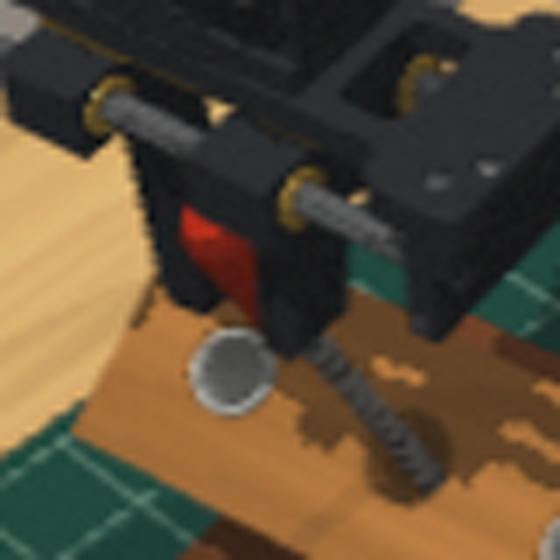

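```bash
python3 -m inch '[[1,[-0.4,0,0.7],0],[1,[-0.8,0,1.4],0],[1,[-1.25,0,2.2],0],[1,[-1.25,0,2.2],0]]' 12; python3 -c "
from h import *
show()
m=np.array([.6143,.0597,.143]);a0=np.array([-.0923,.566,.819])
g,t,a=rodpts(25,.170);print(t-m,(t-m)@a0)"
```

```text
clock: 12.4
tool_pos: [0.6089, 0.0983, 0.2372]
eef_rot: [0.65, 0.76, -0.001, -0.0]
contact_force: [0.4, -0.2, -0.1]
opening: 0.199
t 12.4 q [ 0.09  0.75 -0.6   1.59  0.49  0.95 -0.51] F [ 0.42 -0.23 -0.07] M [-0.05 -0.08  0.04] open 0.199
shift cm [0. 0. 0.] yaw None | heading 99.0 tilt z [-0.002 -0.002 -1.   ] pos [0.6089 0.0983 0.2372]
[ 0.00539214 -0.03266223 -0.05481625] -0.06387902467579648
```

```bash
cat > dp.py <<'E'
from h import *
show()
m=np.array([.6143,.0597,.143]);a0=np.array([-.0923,.566,.819])
g,t,a=rodpts(25,.170);print("tip rel",(t-m).round(4),"depth",(t-m)@a0)
E
python3 -m inch '[[1,[-0.25,0,0.43],0],[1,[-0.5,0,0.87],0],[1,[-0.5,0,0.87],0]]' 12; python3 dp.py
```

```text
clock: 12.7
tool_pos: [0.6103, 0.0954, 0.23]
eef_rot: [0.649, 0.761, 0.0, -0.0]
contact_force: [-1.1, 0.7, 0.5]
opening: 0.199
t 12.7 q [ 0.09  0.76 -0.59  1.6   0.5   0.94 -0.51] F [-1.14  0.73  0.45] M [0.09 0.04 0.02] open 0.199
shift cm [0. 0. 0.] yaw None | heading 99.0 tilt z [ 0.     0.001 -1.   ] pos [0.6103 0.0954 0.23  ]
tip rel [ 0.0073 -0.0351 -0.0621] depth -0.07141825535818769
```

```bash
python3 -m inch '[[1,[-0.25,0,0.43],0],[1,[-0.5,0,0.87],0],[1,[-0.5,0,0.87],0]]' 12; python3 dp.py
```

```text
clock: 13.0
tool_pos: [0.6126, 0.0956, 0.2245]
eef_rot: [0.648, 0.761, 0.005, -0.0]
contact_force: [-1.6, 5.8, 12.3]
opening: 0.201
t 13.0 q [ 0.1   0.76 -0.59  1.61  0.5   0.92 -0.51] F [-1.63  5.79 12.32] M [ 1.27  0.28 -0.05] open 0.201
shift cm [0. 0. 0.] yaw None | heading 99.2 tilt z [ 0.006  0.008 -1.   ] pos [0.6126 0.0956 0.2245]
tip rel [ 0.0107 -0.0338 -0.068 ] depth -0.07583531285083361
```

```bash
python3 -m inch '[[1,[0.4,0,-0.8],0],[1,[1.0,0,-0.6],0],[1,[1.6,0,-0.3],0],[1,[2.2,0,0],0],[1,[2.2,0,0],0]]' 8; python3 dp.py; python3 -c "
from h import *
snap('side','side7')
v=cv2.imread('pics/side7.png')[150:230,230:310];cv2.imwrite('pics/z7.png',cv2.resize(v,None,fx=7,fy=7,interpolation=2))"
```

```text
clock: 13.5
tool_pos: [0.6067, 0.1127, 0.2202]
eef_rot: [0.649, 0.761, -0.001, -0.001]
contact_force: [-0.2, -0.5, -0.8]
opening: 0.202
t 13.5 q [ 0.06  0.77 -0.58  1.61  0.5   0.92 -0.55] F [-0.21 -0.49 -0.79] M [-0.15 -0.12  0.04] open 0.202
shift cm [0. 0. 0.] yaw None | heading 99.1 tilt z [-0.002 -0.    -1.   ] pos [0.6067 0.1127 0.2202]
tip rel [ 0.0035 -0.018  -0.0718] depth -0.06936395100173774
```

View pics/z7.png

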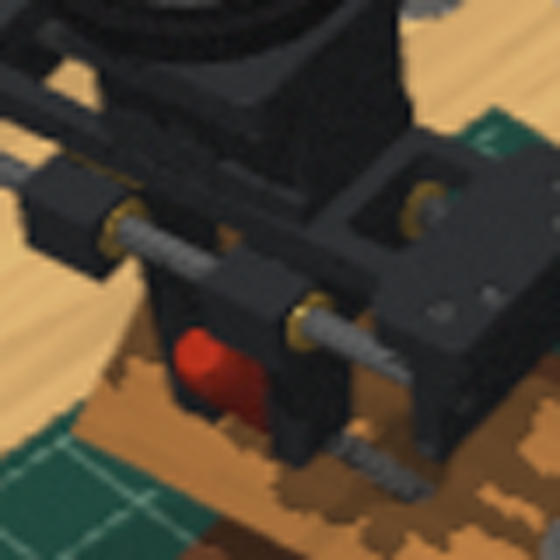

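```bash
cat > dp2.py <<'E'
from h import *
show()
m=np.array([.6143,.0597,.143]);a0=np.array([-.0923,.566,.819])
g,t,a=rodpts(35);d=g-m;print("grasp axial",(d@a0).round(4),"lat x",(d@[.132,-.808,.574]).round(4),"lat y",(d@[.987,.161,0]).round(4))
F=r.get_state()["contact_force"];print("F axial",F@a0,"F latx",F@[.132,-.808,.574])
E
python3 -m inch '[[1,[-0.25,0,0.4],0],[1,[-0.55,0,0.8],0],[1,[-0.55,0,0.8],0]]' 8; python3 dp2.py
```

```text
clock: 13.85
tool_pos: [0.6091, 0.1089, 0.2143]
eef_rot: [0.649, 0.761, 0.003, -0.001]
contact_force: [-1.1, 3.4, 5.6]
opening: 0.201
t 13.85 q [ 0.07  0.78 -0.58  1.62  0.51  0.9  -0.55] F [-1.08  3.4   5.59] M [ 0.71  0.13 -0.01] open 0.201
shift cm [0. 0. 0.] yaw None | heading 99.1 tilt z [ 0.002  0.005 -1.   ] pos [0.6091 0.1089 0.2143]
grasp axial 0.0908 lat x 0.0034 lat y 0.0028
F axial 6.598474548208899 F latx 0.31927593562808926
```

```bash
python3 -m inch '[[1,[0.6,0,-0.8],0],[1,[1.7,0,-2.4],0],[1,[3,0,-4.3],0],[1,[4.6,0,-6.55],0],[1,[4.6,0,-6.55],0],[1,[4.6,0,-6.55],0]]' 12; python3 dp2.py; python3 -c "
from h import *
snap('side','side8')
v=cv2.imread('pics/side8.png')[150:230,230:310];cv2.imwrite('pics/z8.png',cv2.resize(v,None,fx=7,fy=7,interpolation=2))
for L in(.155,.160,.165,.17): print(L,[proj('side',rodpts(th,L)[1])[0].round(1) for th in(32,35,38)])"
```

```text
clock: 14.45
tool_pos: [0.6012, 0.1511, 0.2785]
eef_rot: [0.649, 0.761, -0.0, 0.001]
contact_force: [0.1, -0.6, -1.1]
opening: 0.2
t 14.45 q [ 0.01  0.71 -0.61  1.54  0.45  1.04 -0.56] F [ 0.13 -0.61 -1.06] M [-0.05 -0.1  -0.02] open 0.2
shift cm [0. 0. 0.] yaw None | heading 99.0 tilt z [ 0.    -0.001 -1.   ] pos [0.6012 0.1511 0.2785]
grasp axial 0.168 lat x 0.0051 lat y 0.0018
F axial -1.2295140832525828 F latx -0.09694098069873136
0.155 [array([284.2, 215.1]), array([286.1, 211.4]), array([287.9, 207.7])]
0.16 [array([285.1, 215.7]), array([287.1, 212. ]), array([289. , 208.1])]
0.165 [array([286.1, 216.3]), array([288.1, 212.5]), array([290. , 208.5])]
0.17 [array([287. , 216.9]), array([289.1, 213. ]), array([291.1, 208.9])]
```

View pics/z8.png

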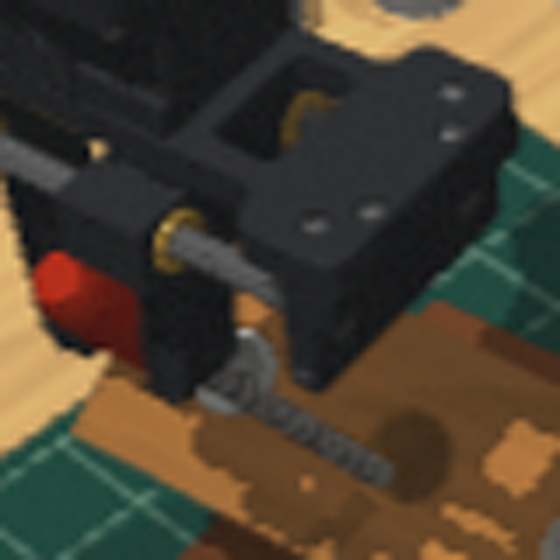

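```bash
python3 -c "
from h import *
g,t,a=rodpts(33,.165);print(t)
s=r.get_state()['tool_pos'];l=np.array([-.16,.987,0])
pot=np.array([.5395,.3505,0])
plan(s+pot-.016*l+[0,0,.13]-t,99)
plan(s+pot-.016*l+[0,0,.07]-t,99)
tip=pot-.018*l+[0,0,.012];th=np.radians(22)
plan(tip+.165*(np.sin(th)*l+[0,0,np.cos(th)])-[0,0,.005],99)
"
```

```text
[0.61477065 0.06097    0.14443522]
shift cm [28.18 -2.91  1.39] yaw -0.033501026309494364 | heading 99.0 tilt z [-0.001 -0.002 -1.   ] pos [0.6009 0.1501 0.2776]
shift cm [28.19 -2.9   7.39] yaw -0.033501026309494364 | heading 99.0 tilt z [-0.001 -0.002 -1.   ] pos [0.6009 0.1501 0.2776]
shift cm [25.16 -2.94 11.71] yaw -0.033501026309494364 | heading 99.0 tilt z [-0.001 -0.002 -1.   ] pos [0.6009 0.1501 0.2776]
```

```bash
python3 -m inch '[[1,[2,0,-3],0],[1,[6,-1,-3],0],[1,[10,-1.5,-3],0],[1,[14,-2,-3],0],[1,[18,-2.5,-3],0],[1,[22,-2.9,-2],0],[1,[26,-2.9,-1],0],[1,[28.2,-2.9,0.5],0],[1,[28.2,-2.9,0.5],0],[1,[28.2,-2.9,0.5],0]]' 12; python3 -c "
from h import *
show();print(rodpts(33,.165)[1],proj('side',rodpts(33,.165)[1]))
for c in('side','top'): snap(c,c+'9')
a=cv2.imread('pics/side9.png')[240:400,130:310];b=cv2.imread('pics/top9.png')[150:310,90:270];cv2.imwrite('pics/b9.png',cv2.resize(np.hstack([a,b]),None,fx=2.2,fy=2.2,interpolation=2))"
```

```text
clock: 15.5
tool_pos: [0.5287, 0.4238, 0.2718]
eef_rot: [0.65, 0.76, -0.002, 0.001]
contact_force: [1.0, -0.3, -1.0]
opening: 0.198
t 15.5 q [-0.47  0.79 -0.58  1.35  0.45  1.13 -0.94] F [ 1.   -0.33 -1.02] M [-0.02 -0.09  0.03] open 0.198
shift cm [0. 0. 0.] yaw None | heading 99.0 tilt z [-0.001 -0.004 -1.   ] pos [0.5287 0.4238 0.2718]
[0.54256973 0.33455808 0.13879391] [[200.32033982 328.76284837]]
```

View pics/b9.png

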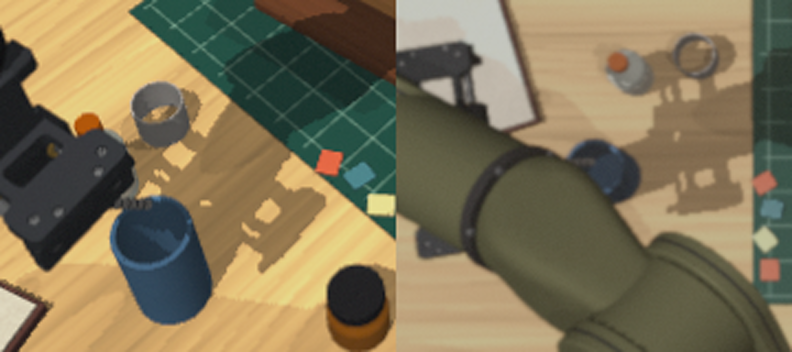

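```bash
python3 -c "
from h import *
a=cv2.imread('pics/side9.png')[315:365,165:235];b=cv2.imread('pics/top9.png')[200:250,155:225];cv2.imwrite('pics/z9.png',cv2.resize(np.hstack([a,b]),None,fx=5.7,fy=5.7,interpolation=2))"
```

```text
(no output)
```

View pics/z9.png

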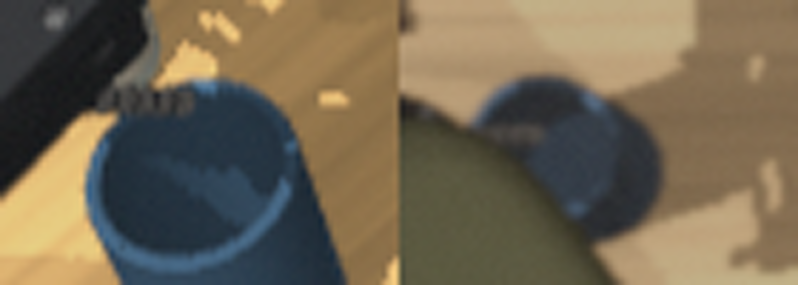

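```bash
python3 -c "
from h import *
X,e=tri((198.7,332.9),(180.6,223.2));print(X,e)
print('rim',onz('top',(181,225.4),.105),onz('side',(165+192/5.7,315+175/5.7),.105))
s=r.get_state();g=s['tool_pos']+[0,0,.005];d=g-X;print(np.linalg.norm(d),np.degrees(np.arccos(d[2]/np.linalg.norm(d))),np.degrees(np.arctan2(d[1],d[0])))"
```

```text
[0.54251679 0.34079367 0.13327973] [0.0011440039234099008, 0.0011440039234098833]
rim [0.54124527 0.3468692  0.105     ] [0.53862228 0.34927109 0.105     ]
0.16739942412344574 29.89764070919569 98.68127541892663
```

```bash
python3 -m inch '[[1,[-0.8,0,2],0],[1,[-0.8,0,5],0],[1,[-0.8,0,8.2],0],[1,[-1.4,0,9],0],[1,[-2,0,9.8],0],[1,[-2.5,0,10.4],0],[1,[-2.9,0,10.9],0],[1,[-2.9,0,10.9],0]]' 8; python3 -c "
from h import *
show()
for c in('side','top'): snap(c,c+'10')
a=cv2.imread('pics/side10.png')[240:400,130:310];b=cv2.imread('pics/top10.png')[150:310,90:270];cv2.imwrite('pics/b10.png',cv2.resize(np.hstack([a,b]),None,fx=2.2,fy=2.2,interpolation=2))"
```

```text
clock: 16.4
tool_pos: [0.5336, 0.3961, 0.165]
eef_rot: [0.65, 0.76, 0.0, 0.0]
contact_force: [0.2, -1.1, -1.1]
opening: 0.199
t 16.4 q [-0.44  0.89 -0.53  1.5   0.53  0.9  -0.99] F [ 0.23 -1.06 -1.06] M [ 0.08 -0.12  0.03] open 0.199
shift cm [0. 0. 0.] yaw None | heading 99.0 tilt z [ 0.001 -0.001 -1.   ] pos [0.5336 0.3961 0.165 ]
```

View pics/b10.png

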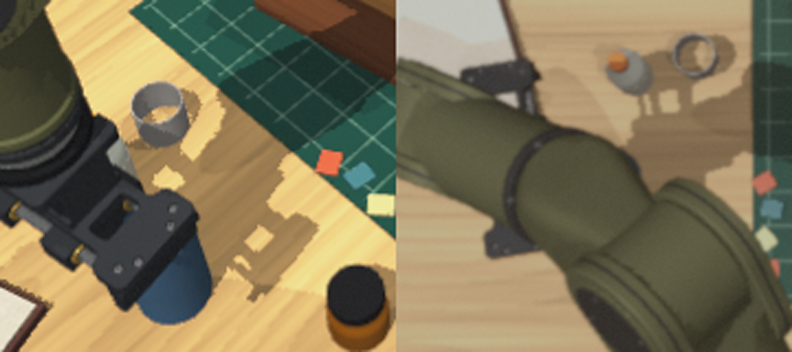

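```bash
python3 -m inch '[[0.6,[0,0,0],0],[0.4,[0,0,0],0],[0,[0,0,0],0],[0,[0,0,0],0],[0,[0,0,0],0],[0,[0,0,0],0],[0,[0,0,-2],0],[0,[0,0,-6],0],[0,[0,0,-10],0],[0,[0,0,-14],0],[0,[-5,0,-16],0],[0,[-10,0,-16],0],[0,[-15,0,-16],0]]' 10; python3 -c "
from h import *
show()
for c in('side','top'): snap(c,c+'11')
a=cv2.imread('pics/side11.png')[240:400,130:310];b=cv2.imread('pics/top11.png')[150:310,90:270];cv2.imwrite('pics/b11.png',cv2.resize(np.hstack([a,b]),None,fx=2.2,fy=2.2,interpolation=2))"
```

```text
clock: 17.8
tool_pos: [0.5561, 0.2515, 0.3259]
eef_rot: [0.649, 0.761, 0.001, 0.001]
contact_force: [1.6, -0.2, -0.2]
opening: 1.001
t 17.8 q [-0.16  0.65 -0.63  1.5   0.4   1.12 -0.71] F [ 1.58 -0.16 -0.16] M [-0.07 -0.15 -0.03] open 1.001
shift cm [0. 0. 0.] yaw None | heading 99.1 tilt z [ 0.002  0.001 -1.   ] pos [0.5561 0.2515 0.3259]
```

View pics/b11.png

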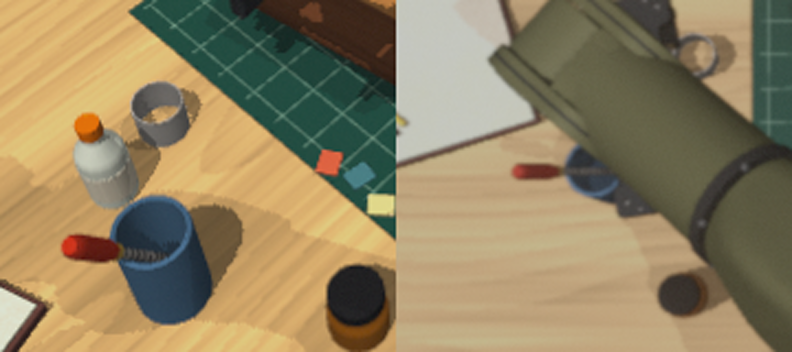

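```bash
python3 -c "
from h import *
E,e=tri((161.8,352.3),(145,227.3));J,f=tri((183.6,353.6),(164.5,227.7));print(E,e,J,f)
a=(E-J)/np.linalg.norm(E-J);print(np.linalg.norm(E-J),np.degrees(np.arccos(a[2])),'tip',E-.195*a,J-.13*a)
plan([.62,-.284,.32],99);plan([.5561,.2515,.4])"
```

```text
[0.52906817 0.40918813 0.18170583] [0.0007988664893994268, 0.0007988664893993882] [0.53347242 0.3794768  0.12745199] [0.0006151681847317157, 0.0006151681847318508]
0.0620132249620623 28.96976633898807 tip [0.5429173  0.31576114 0.01110513] [0.54270517 0.31719214 0.01371819]
shift cm [-52.97  -1.57   0.89] yaw -0.7107004297817525 | heading 98.3 tilt z [ 0.002 -0.008 -1.   ] pos [0.5592 0.2425 0.3244]
shift cm [ 0.88 -0.17 -7.57] yaw None | heading 98.3 tilt z [ 0.002 -0.008 -1.   ] pos [0.5592 0.2425 0.3244]
```

```bash
python3 -m inch '[[0.3,[-5,0,0],0],[0.3,[-10,0,0],0],[0.3,[-15,0,0],0],[0.3,[-20,-0.5,0],0],[0.3,[-25,-0.5,0],0],[0.3,[-30,-1,0],0],[0.3,[-35,-1,0],0],[0.3,[-40,-1,0],0],[0.3,[-45,-1.5,0],0],[0.3,[-50,-1.5,0],0],[0.3,[-53,-1.5,4],-1],[0.3,[-53,-1.5,8],-1],[0.3,[-53,-1.5,12],-1],[0.3,[-53,-1.5,14],-1],[0.3,[-53,-1.5,14],-1]]' 10; python3 -c "
from h import *
show();plan([.6229,-.2843,.065],99.2)
for c in('side','top'): snap(c,c+'12')
a=cv2.imread('pics/side12.png')[80:240,320:500];b=cv2.imread('pics/top12.png')[150:310,380:560];cv2.imwrite('pics/b12.png',cv2.resize(np.hstack([a,b]),None,fx=2.2,fy=2.2,interpolation=2))"
```

```text
clock: 19.4
tool_pos: [0.6221, -0.2725, 0.1811]
eef_rot: [0.642, 0.766, -0.001, -0.003]
contact_force: [0.0, 0.0, 0.5]
opening: 0.699
t 19.4 q [ 0.63  0.9  -0.58  1.43  0.54  0.98  0.09] F [0.02 0.04 0.47] M [-0.07 -0.09  0.02] open 0.699
shift cm [0. 0. 0.] yaw None | heading 100.1 tilt z [-0.007  0.002 -1.   ] pos [ 0.6221 -0.2725  0.1811]
shift cm [-1.22 -0.05 11.6 ] yaw 0.8724405778201856 | heading 100.1 tilt z [-0.007  0.002 -1.   ] pos [ 0.6221 -0.2725  0.1811]
```

View pics/b12.png

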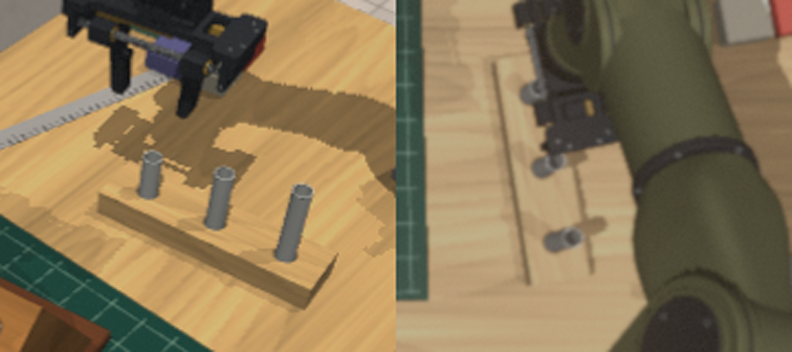

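```bash
python3 -m inch '[[0.3,[-1.2,0,0],0.8],[0.3,[-1.2,0,3],0.8],[0.3,[-1.2,0,5],0.8],[0.3,[-1.2,0,7],0.8],[0.3,[-1.2,0,7],0.8]]' 10; python3 -c "
from h import *
show();plan([.6229,-.2843,.065],99.2)
snap('side','side13')
a=cv2.imread('pics/side13.png')[100:220,340:500];cv2.imwrite('pics/b13.png',cv2.resize(a,None,fx=4,fy=4,interpolation=2))"
```

```text
clock: 20.0
tool_pos: [0.6255, -0.2861, 0.1137]
eef_rot: [0.648, 0.761, -0.001, -0.001]
contact_force: [-0.5, -1.1, 0.2]
opening: 0.7
t 20.0 q [ 0.62  0.99 -0.54  1.45  0.59  0.88  0.06] F [-0.55 -1.11  0.18] M [-0.04 -0.12  0.03] open 0.7
shift cm [0. 0. 0.] yaw None | heading 99.2 tilt z [-0.002 -0.    -1.   ] pos [ 0.6255 -0.2861  0.1137]
shift cm [ 0.22 -0.21  4.87] yaw -0.03863408806262214 | heading 99.2 tilt z [-0.002 -0.    -1.   ] pos [ 0.6255 -0.2861  0.1137]
```

View pics/b13.png

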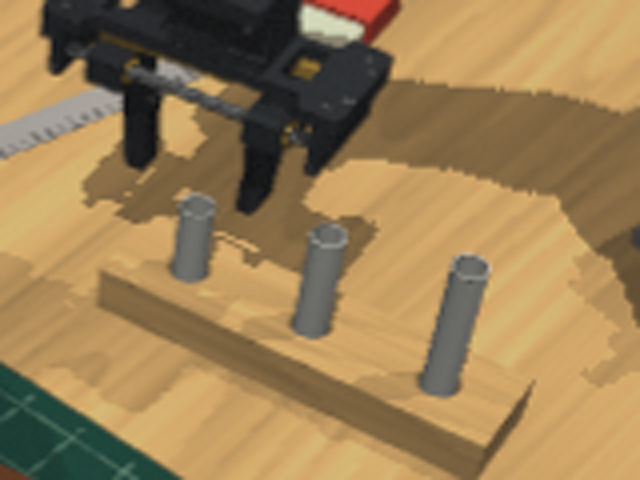

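```bash
python3 -m inch '[[0.3,[0.2,-0.2,2],0],[0.3,[0.2,-0.2,4],0],[0.3,[0.2,-0.2,4.9],0],[0.3,[0.2,-0.2,4.9],0],[1,[0.2,-0.2,4.9],0],[1,[0.2,-0.2,4.9],0],[1,[0.2,-0.2,4.9],0],[1,[0.2,-0.2,4.9],0],[1,[0.2,-0.2,4.9],0],[1,[0.2,-0.2,4.9],0],[1,[0.2,-0.2,4.9],0],[1,[0.2,-0.2,4.9],0]]' 12; python3 -c "
from h import *
show()"
```

```text
clock: 21.25
tool_pos: [0.6241, -0.2835, 0.066]
eef_rot: [0.648, 0.762, 0.0, 0.0]
contact_force: [-0.1, -0.3, 1.7]
opening: 0.241
t 21.25 q [ 0.61  1.04 -0.51  1.47  0.63  0.79  0.02] F [-0.13 -0.28  1.65] M [-0.01 -0.06 -0.02] open 0.241
shift cm [0. 0. 0.] yaw None | heading 99.2 tilt z [ 0. -0. -1.] pos [ 0.6241 -0.2835  0.066 ]
```

```bash
python3 -m inch '[[1,[0,0,-2],0],[1,[0,0,-5],0],[1,[0,0,-9],0],[1,[0,0,-13],0],[1,[4,0,-15.5],0],[1,[8,0,-15.5],0],[1,[12,0,-15.5],0],[1,[16,0,-15.5],0],[1,[16,0,-15.5],0]]' 12; python3 -c "
from h import *
show();E=np.array([.619,.0294,.1645]);R=np.array([.161,-.987,0])
for rr,h in((.06,.06),(.06,.0243),(-.0036,.0243)): plan(E+rr*R+[0,0,h-.005],99.2)
for c in('side','top'): snap(c,c+'14')
a=cv2.imread('pics/side14.png')[80:280,260:480];b=cv2.imread('pics/top14.png')[100:300,300:520];cv2.imwrite('pics/b14.png',cv2.resize(np.hstack([a,b]),None,fx=1.8,fy=1.8,interpolation=2))"
```

```text
clock: 22.15
tool_pos: [0.5977, -0.1171, 0.2216]
eef_rot: [0.644, 0.765, 0.002, -0.002]
contact_force: [0.9, -0.2, -1.2]
opening: 0.242
t 22.15 q [ 0.45  0.76 -0.6   1.63  0.51  0.91 -0.17] F [ 0.95 -0.17 -1.19] M [-0.04 -0.07 -0.  ] open 0.242
shift cm [0. 0. 0.] yaw None | heading 99.8 tilt z [-0.     0.005 -1.   ] pos [ 0.5977 -0.1171  0.2216]
shift cm [8.07 4.54 0.26] yaw 0.644747353641975 | heading 99.8 tilt z [-0.     0.005 -1.   ] pos [ 0.5977 -0.1171  0.2216]
shift cm [8.05 4.54 3.83] yaw 0.644747353641975 | heading 99.8 tilt z [-0.     0.005 -1.   ] pos [ 0.5977 -0.1171  0.2216]
shift cm [14.41  4.61  3.86] yaw 0.644747353641975 | heading 99.8 tilt z [-0.     0.005 -1.   ] pos [ 0.5977 -0.1171  0.2216]
```

View pics/b14.png

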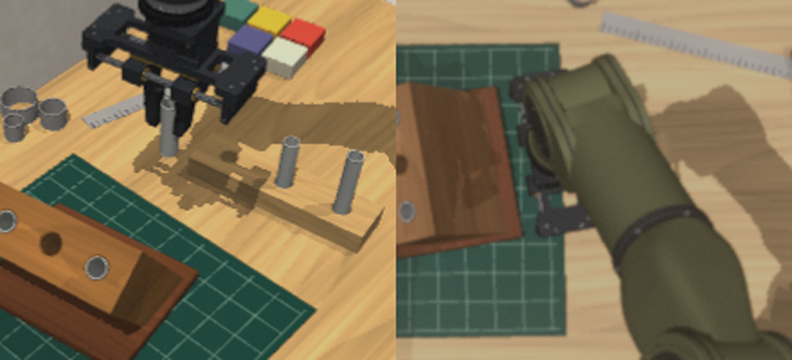

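```bash
python3 -m inch '[[1,[4,2.5,0.2],0.6],[1,[8,4.5,1],0.6],[1,[8,4.5,2.5],0.6],[1,[8,4.5,3.8],0.6],[1,[9,4.5,3.8],0.6],[1,[9.8,4.5,3.8],0.6],[1,[10.6,4.5,3.8],0.6],[1,[11.2,4.5,3.8],0.6]]' 10; python3 -c "
from h import *
show()
snap('side','side15')
a=cv2.imread('pics/side15.png')[120:260,240:400];cv2.imwrite('pics/b15.png',cv2.resize(a,None,fx=4,fy=4,interpolation=2))"
```

```text
clock: 23.05
tool_pos: [0.625, -0.0069, 0.1836]
eef_rot: [0.652, 0.758, 0.001, 0.0]
contact_force: [-0.4, -0.3, -0.3]
opening: 0.246
t 23.05 q [ 0.23  0.82 -0.55  1.62  0.53  0.85 -0.38] F [-0.45 -0.32 -0.32] M [-0.07 -0.09  0.06] open 0.246
shift cm [0. 0. 0.] yaw None | heading 98.6 tilt z [ 0.001  0.    -1.   ] pos [ 0.625  -0.0069  0.1836]
```

View pics/b15.png

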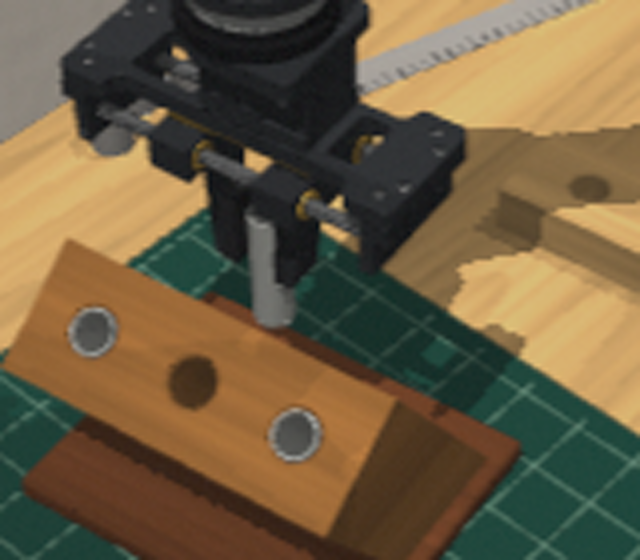

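```bash
python3 -m inch '[[1,[0.5,0,0],0],[1,[1,0,0],0],[1,[1.5,0,0],0],[1,[2,0,0],0]]' 10; python3 -c "
from h import *
show()
"; python3 -m inch '[[1,[0.5,0,0],0],[1,[1,0,0],0],[1,[1.5,0,0],0],[1,[2,0,0],0],[1,[2,0,0],0]]' 10; python3 -c "
from h import *
show()
snap('side','side16')
a=cv2.imread('pics/side16.png')[120:260,240:400];cv2.imwrite('pics/b16.png',cv2.resize(a,None,fx=4,fy=4,interpolation=2))"
```

```text
clock: 23.5
tool_pos: [0.6219, 0.0118, 0.1831]
eef_rot: [0.652, 0.758, -0.0, 0.0]
contact_force: [-0.5, -1.4, 2.8]
opening: 0.242
t 23.5 q [ 0.2   0.81 -0.54  1.63  0.53  0.85 -0.41] F [-0.55 -1.38  2.85] M [-0.38  0.   -0.05] open 0.242
shift cm [0. 0. 0.] yaw None | heading 98.6 tilt z [ 0.    -0.001 -1.   ] pos [0.6219 0.0118 0.1831]
clock: 24.0
tool_pos: [0.6186, 0.0327, 0.1828]
eef_rot: [0.652, 0.759, 0.0, -0.0]
contact_force: [-0.4, -0.6, -0.4]
opening: 0.241
t 24.0 q [ 0.17  0.81 -0.54  1.64  0.52  0.84 -0.44] F [-0.37 -0.63 -0.37] M [-0.1  -0.07  0.05] open 0.241
shift cm [0. 0. 0.] yaw None | heading 98.7 tilt z [-0.  0. -1.] pos [0.6186 0.0327 0.1828]
```

View pics/b16.png

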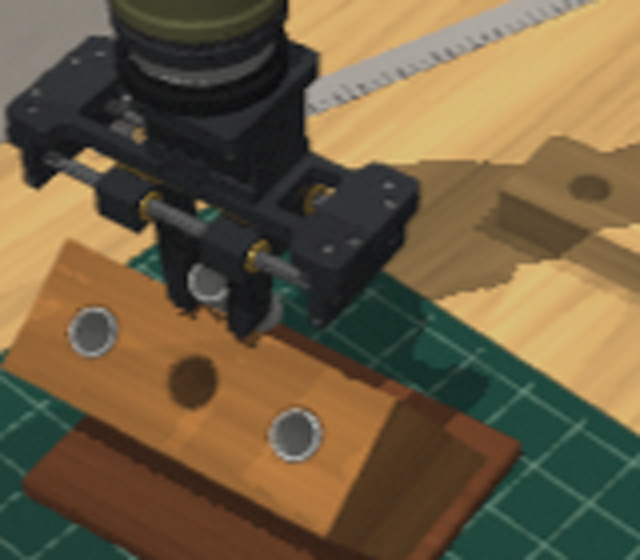

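```bash
python3 -m inch '[[1,[0.6,0,-0.8],0],[1,[1.7,0,-2.4],0],[1,[3.4,0,-4.9],0],[1,[5.5,0,-4.5],0],[1,[7.2,0,-3.5],0],[1,[7.2,0,-3],0],[1,[7.2,0,-3],0]]' 12; python3 dp2.py; python3 -c "
from h import *
for c in('side','top'): snap(c,c+'17')
a=cv2.imread('pics/side17.png')[120:240,220:380];cv2.imwrite('pics/b17.png',cv2.resize(a,None,fx=4.5,fy=4.5,interpolation=2))"
```

```text
clock: 24.75
tool_pos: [0.6076, 0.1033, 0.2129]
eef_rot: [0.651, 0.759, -0.0, -0.0]
contact_force: [0.1, 0.1, -0.2]
opening: 0.243
t 24.75 q [ 0.06  0.77 -0.55  1.62  0.49  0.89 -0.53] F [ 0.15  0.09 -0.17] M [-0.06 -0.09  0.02] open 0.243
shift cm [0. 0. 0.] yaw None | heading 98.7 tilt z [-0.001 -0.    -1.   ] pos [0.6076 0.1033 0.2129]
grasp axial 0.0867 lat x 0.0069 lat y 0.0005
F axial -0.10081256815239015 F latx -0.14866714066280312
```

View pics/b17.png

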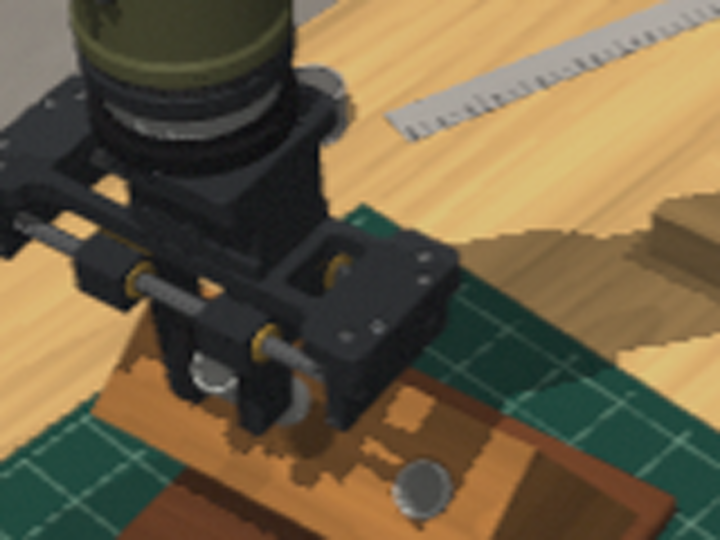

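View pics/top17.png

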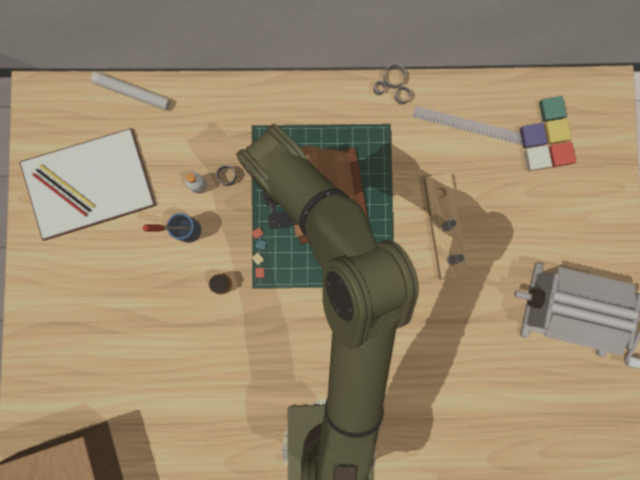

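```bash
cat >> h.py <<'E'
def overlay(pic,out,ths,x0,y0,w,hh,k,top=.013,L=.07):
    v=cv2.imread(pic)[y0:y0+hh,x0:x0+w];v=cv2.resize(v,None,fx=k,fy=k,interpolation=2)
    for th,col in zip(ths,((0,0,255),(0,255,0),(255,255,0))):
        g,t,a=rodpts(th)
        for s in(top,top-L):
            c=cyl(g+a*s,g+a*(s+1e-4),.011)[:40];q=((proj("side",c)-[x0,y0]+.5)*k).astype(np.int32)
            cv2.polylines(v,[q],True,col,1)
    m=np.array([.6143,.0597,.143]);a0=np.array([-.0923,.566,.819])
    q=((proj("side",cyl(m,m+1e-4*a0,.013)[:40])-[x0,y0]+.5)*k).astype(np.int32);cv2.polylines(v,[q],True,(255,0,255),1)
    cv2.imwrite(out,v)
E
python3 -c "
from h import *
overlay('pics/side17.png','pics/o17.png',(25,35,45),245,180,70,55,10)"
```

```text
(no output)
```

View pics/o17.png

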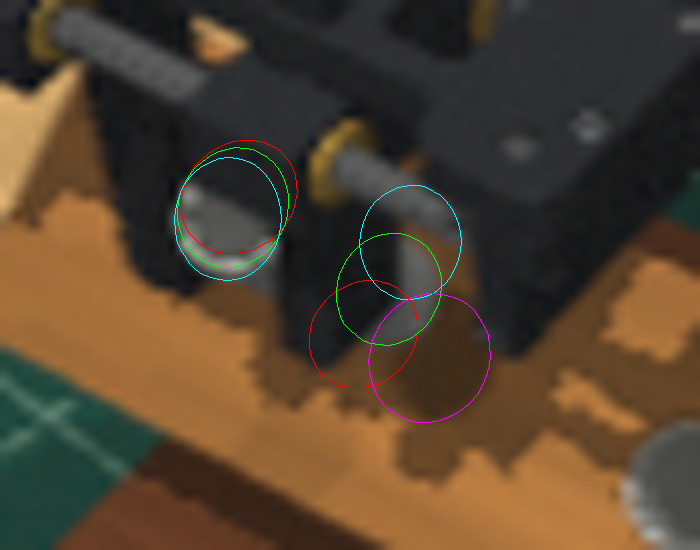

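```bash
python3 -m inch '[[1,[0.6,0,0.4],0],[1,[0,0,1.2],0],[1,[-0.7,0,2.2],0],[1,[-0.7,0,2.2],0],[1,[-0.7,0,2.2],0]]' 12; python3 dp2.py; python3 -c "
from h import *
snap('side','side18')
overlay('pics/side18.png','pics/o18.png',(30,35,40),245,180,70,55,10)"
```

```text
clock: 25.35
tool_pos: [0.6089, 0.0952, 0.1902]
eef_rot: [0.652, 0.758, -0.001, -0.0]
contact_force: [0.6, -0.4, -2.1]
opening: 0.244
t 25.35 q [ 0.06  0.8  -0.54  1.64  0.51  0.85 -0.54] F [ 0.58 -0.44 -2.08] M [-0.01 -0.1   0.01] open 0.244
shift cm [0. 0. 0.] yaw None | heading 98.6 tilt z [-0.001 -0.001 -1.   ] pos [0.6089 0.0952 0.1902]
grasp axial 0.0633 lat x 0.0006 lat y 0.0004
F axial -2.0077212695722984 F latx -0.760727217838196
```

View pics/o18.png

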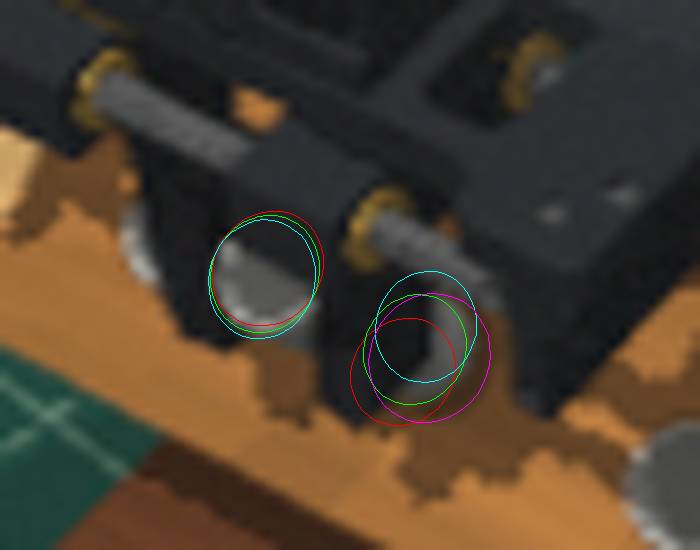

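```bash
python3 -m inch '[[1,[-0.3,0,0.4],0],[1,[-0.6,0,0.8],0],[1,[-0.85,0,1.2],0],[1,[-0.85,0,1.2],0]]' 10; python3 dp2.py
```

```text
clock: 25.8
tool_pos: [0.61, 0.0868, 0.178]
eef_rot: [0.652, 0.758, -0.001, -0.0]
contact_force: [-0.0, 0.3, -0.1]
opening: 0.243
t 25.8 q [ 0.07  0.81 -0.53  1.65  0.52  0.82 -0.53] F [-0.02  0.31 -0.14] M [-0.04 -0.08 -0.08] open 0.243
shift cm [0. 0. 0.] yaw None | heading 98.6 tilt z [-0.001 -0.001 -1.   ] pos [0.61   0.0868 0.178 ]
grasp axial 0.0485 lat x 0.0005 lat y 0.0001
F axial 0.05660922243688615 F latx -0.3331484298003029
```

```bash
python3 -m inch '[[1,[-0.3,0,0.4],0],[1,[-0.6,0,0.8],0],[1,[-0.85,0,1.2],0],[1,[-0.85,0,1.2],0]]' 10; python3 dp2.py; python3 -c "
from h import *
snap('side','side19')
overlay('pics/side19.png','pics/o19.png',(35,),245,180,70,55,10)"
```

```text
clock: 26.2
tool_pos: [0.6113, 0.0783, 0.166]
eef_rot: [0.652, 0.758, -0.001, -0.0]
contact_force: [-0.2, 0.7, -0.2]
opening: 0.245
t 26.2 q [ 0.08  0.83 -0.52  1.66  0.54  0.8  -0.53] F [-0.17  0.66 -0.15] M [-0.02 -0.09 -0.  ] open 0.245
shift cm [0. 0. 0.] yaw None | heading 98.6 tilt z [-0.001 -0.001 -1.   ] pos [0.6113 0.0783 0.166 ]
grasp axial 0.0338 lat x 0.0006 lat y 0.0
F axial 0.2648637827737301 F latx -0.6461340543036082
```

View pics/o19.png

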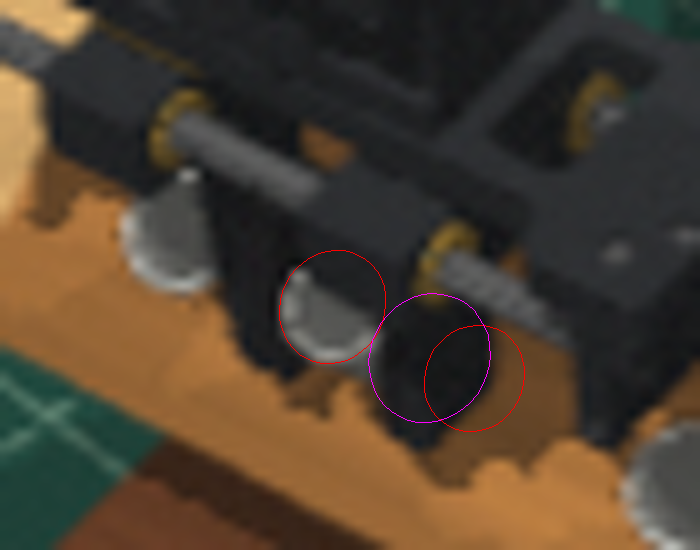

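```bash
python3 -m inch '[[1,[-0.2,0,0.3],0],[1,[-0.4,0,0.55],0],[1,[-0.4,0,0.55],0],[0.6,[-0.4,0,0.55],0],[0.5,[-0.4,0,0.55],0],[0.5,[-0.4,0,0.55],0],[0.5,[-0.4,0,0.55],0]]' 10; python3 dp2.py; python3 -c "
from h import *
snap('side','side20')
overlay('pics/side20.png','pics/o20.png',(),245,180,70,55,10)"
```

```text
clock: 26.95
tool_pos: [0.6123, 0.0755, 0.1615]
eef_rot: [0.652, 0.758, 0.0, 0.0]
contact_force: [0.2, 0.4, -0.5]
opening: 0.499
t 26.95 q [ 0.09  0.83 -0.52  1.66  0.54  0.79 -0.53] F [ 0.16  0.36 -0.49] M [-0.06 -0.05 -0.03] open 0.499
shift cm [0. 0. 0.] yaw None | heading 98.6 tilt z [ 0.  0. -1.] pos [0.6123 0.0755 0.1615]
grasp axial 0.0283 lat x 0.0005 lat y 0.0005
F axial -0.2166690593868756 F latx -0.5510103393889505
```

View pics/o20.png

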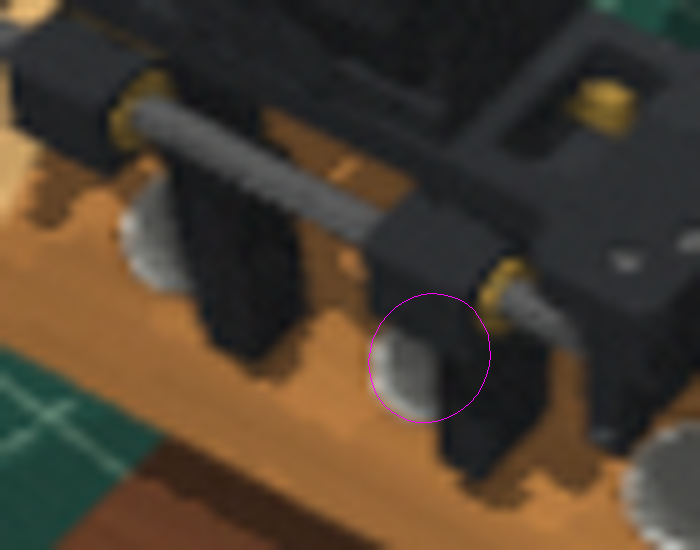

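```bash
python3 -m inch '[[0.5,[1,0,-1.4],0],[0.4,[3,0,-4.3],0],[0.4,[3,0,-8],0],[0.4,[1,0,-12],0],[0.4,[-3,0,-14],0],[0.4,[-8,0,-14],0],[0.4,[-13,0,-14],0]]' 10; python3 -c "
from h import *
show()
for c in('side','top'): snap(c,c+'21')
overlay('pics/side21.png','pics/o21.png',(),245,180,70,55,6)
a=cv2.imread('pics/o21.png');b=cv2.imread('pics/top21.png')[160:215,280:340];cv2.imwrite('pics/b21.png',np.hstack([a,cv2.resize(b,None,fx=6,fy=6,interpolation=2)]))"
```

```text
clock: 27.7
tool_pos: [0.6324, -0.0531, 0.3039]
eef_rot: [0.651, 0.759, 0.001, 0.001]
contact_force: [1.3, -0.2, 0.5]
opening: 0.6
t 27.7 q [ 0.33  0.7  -0.61  1.46  0.42  1.11 -0.2 ] F [ 1.33 -0.19  0.5 ] M [-0.04 -0.09  0.  ] open 0.6
shift cm [0. 0. 0.] yaw None | heading 98.8 tilt z [ 0.004  0.001 -1.   ] pos [ 0.6324 -0.0531  0.3039]
```

View pics/b21.png

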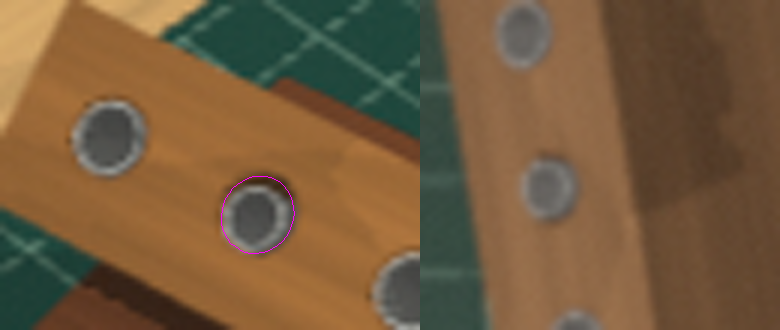

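```bash
python3 -c "
from h import *
m=np.array([.6143,.0597,.143]);a0=np.array([-.0923,.566,.819])
for n,s,t in(('n1',(109,137),(523,33)),('mid',(255,219),(549,188))):
    X,e=tri((s[0]/6+245-.4,s[1]/6+180-.4),((t[0]-420)/6+280-.4,t[1]/6+160-.4));d=X-m;print(n,X.round(4),np.round(e,4),'axial',(d@a0).round(4),'x',(d@[.132,-.808,.574]).round(4))
a=cv2.imread('pics/side21.png')[195:235,250:330];cv2.imwrite('pics/z21.png',cv2.resize(a,None,fx=10,fy=10,interpolation=2))
im=cv2.imread('pics/side21.png')
for n in('liner_short_mid',): 
  for c in('side','top'): print(c,[(round(d['p'],2),np.round(d['bbox'],1)) for d in viewer.outline_of(c,n)[:3]])"
```

```text
n1 [0.6745 0.0706 0.1455] [0.0005 0.0005] axial 0.0027 x 0.0006
mid [0.6142 0.0613 0.1421] [0.0003 0.0003] axial 0.0002 x -0.0018
side [(0.51, array([282.5, 211.1,  10.4,  11. ])), (0.35, array([412.7, 157.8,  17.1,  27.3]))]
top []
```

View pics/z21.png

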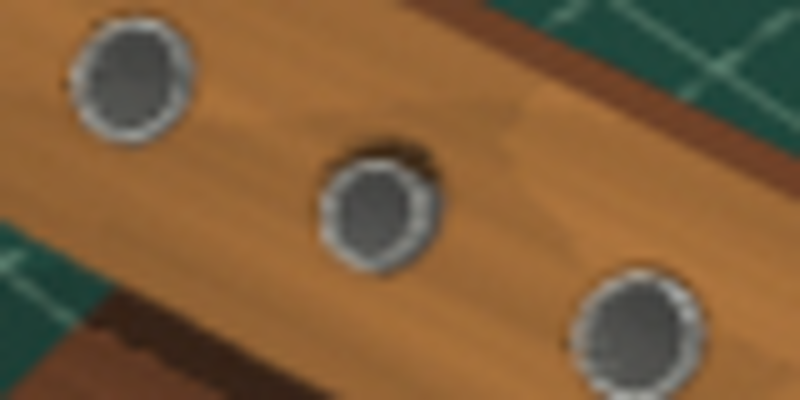

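View pics/side21.png

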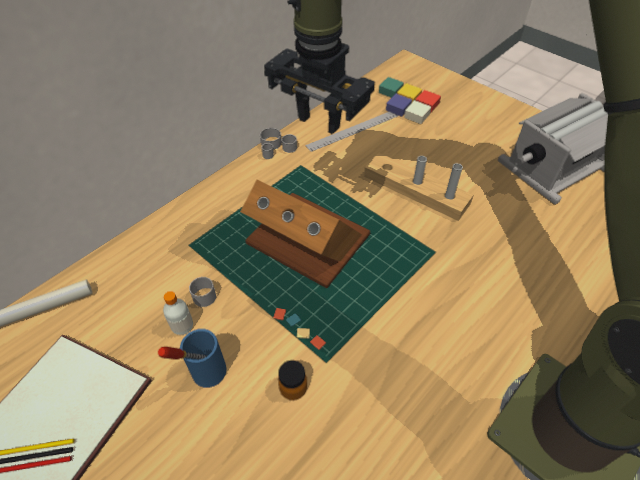

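Run:
```python
from h import *
import pickle
D=pickle.load(open("D.pkl","rb"))
for n in("glue","varnish","liner_medium_mid","liner_long_mid","rod","pot"):
    o=viewer.outline_of("side",n)
    print(n,[(round(d["p"],2),np.round(mc(d["pixels"]),1)) for d in o[:2]],"start",mc(D["side",n][0][1]).round(1))
print(r.get_state()["clock"])
```

```text
glue [(0.77, array([176.9, 313.7]))] start [176.8 313.4]
varnish [(0.97, array([291.6, 379.8]))] start [291.8 379.8]
liner_medium_mid [(0.55, array([420.1, 168.7]))] start [419.6 170. ]
liner_long_mid [(0.6, array([452.9, 181.9])), (0.39, array([202.9, 291.1]))] start [453.5 180.9]
rod [(0.55, array([177.2, 353.8])), (0.45, array([203.2, 290.4]))] start [213.7 318.5]
pot [(0.56, array([204.2, 357.6]))] start [417.9 186.8]
28.2
```

```bash
python3 -c "
from h import *
m=np.array([.6143,.0597,.143]);a0=np.array([-.0923,.566,.819]);xv=np.array([.132,-.808,.574]);u=np.array([.987,.161,0])
p0=proj('side',m)[0];p=lambda k:proj('side',m+k)[0]-p0
print('interp bias',(p(.062*u)+p(-.062*u))/2,'x-2mm',p(-.002*xv),'axial 1mm',p(.001*a0),'y1mm',p(.001*u))
q0=proj('top',m)[0];q=lambda k:proj('top',m+k)[0]-q0
print('top',q(-.002*xv),q(.001*a0))"
```

```text
interp bias [0.54638959 0.2751568 ] x-2mm [-0.45345972  0.90222997] axial 1mm [-0.19494332 -0.0981088 ] y1mm [-0.4084653  -0.20619151]
top [-0.68162048  0.19971979] [-0.25159955 -0.01476696]
```

```bash
python3 -c "
from h import *
print(r.finish_job())"
```

```text
the job is handed in; nothing more can be done
None
```

I gauged the middle bore at 70 mm, stood the rod back in its pot, and slid the short liner into the bore. The job was handed in at about 28 s. It gives no verdict, so the checks below are mine.

- **Gauging:** the rod met firm resistance along the bore axis at two different tilts, at about 72 mm down if the rod had not slipped in the grip. Drawn back 77 mm, its tip showed just outside the mouth, which fits a 70 mm bore and rules out 90 or 110 mm. My tilt and grip estimates for the rod disagreed by a few millimetres, so I relied on that withdrawal check.
- **Rod:** it is released and leaning in the blue pot, with its tip about 11–14 mm above the pot's underside.
- **Liner:** I tilted the short liner about 35 degrees in the grip by pushing its foot against the side of the block, then lowered it about 28 mm into the bore. Once released, it slid the rest of the way by its own weight.
- **Flushness:** the pictures put the rim level to about 2 mm below the face, resting on the lower wall. They are only good to about 2 mm, and I did not press the liner down to test it.
- **Rest of the scene:** the other two liners, the glue bottle and the varnish jar are within about 1 pixel of where they started. I checked the cutter only by eye, and it looks unmoved. The gripper was clear of everything.

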